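# Sort microscope parts into their sample trays

## Robot

A 7-joint arm with a two-finger parallel gripper is mounted at the origin on the work surface. World frame = base frame: x ahead of the robot, y to its left, z up, the work surface at z = 0. Lengths are in m, angles in rad, forces in N, time in s.
With the tool pointing down it reaches from about 0.425 to 0.825 m from the base axis. Payload 3.6 kg.
Tool frame: the origin (TCP) lies at the very end of the fingers, on their centre line; the grasp point (between the pads) lies 19 mm behind it; y points along the fingers, z is the direction in which the jaws open and shut, and the axes are right-handed (so a half turn about y gives the same grasp; the last joint's range is limited). The gripper opens to 93 mm and grips with 3 to 60 N. Pads are 15 mm wide; open, the fingers measure 128 mm over their backs; the gripper's body (75 mm by 188 mm) begins 65 mm behind the grasp point.
Start: joints at [1.278, 0.615, -0.013, 1.423, 0.008, 1.103, -0.04], TCP at [0.171, -0.627, 0.219] pointing down, gripper open.
Joint ranges: [-3.12, 3.12], [-0.3, 2.06], [-1.34, 1.32], [0.26, 2.42], [-1.36, 4.5], [0.01, 1.98], [-2.84, 2.84]. Speed limits (rad/s): [2.79, 2.79, 3.14, 3.14, 3.14, 3.14, 3.14].

## Interface

Orientations are given as a unit quaternion [x, y, z, w].
In Python, from cell import ctrl, grab_frame, calibration gives the robot as it stands.
- The arm moves only by the shell command python3 -m crank 'ROWS'. ROWS is JSON, a list that holds one entry, the list of rows, each a list of 7 numbers: the opening, from 0 (shut) to 1 (fully open), then the shift along the tool's x, y, z in m, then the turn, a rotation vector about the tool's x, y, z in degrees. In form: [[[jaw, x, y, z, ax, ay, az], ...]]. A call has 1 to 8 rows; each row is the pose to reach, as a shift and turn from the pose measured when the call began, along the tool's axes at that moment; what a row does not reach only later rows make up. A row lasts 1/10 s, in which the tool goes at most 50 mm and 8.59 degrees, less where a joint would pass 70% of its speed; a pose out of reach is approached as far as the arm can. A call with a gripper value outside its range is refused whole. The fingers move at their own pace and stop on an object; the grip force is fixed at half the most. Time passes only in rows, so rows that repeat a pose let the fingers close. It gives the time, the measured TCP pose, the force and the opening at its end, in the units of the state.
- ctrl.read_state(): the state, without advancing time (a new reading comes with each control period).
- grab_frame(name): name is "scene" or "top" or "wrist"; returns the picture (420x560x3 uint8, red, green, blue); there is no depth.
- calibration(name): a dict with "K" (3x3 intrinsics, pixels), "R" (3x3) and "t" (3): a world point X has camera coordinates R X + t. Camera axes: x right, y down, z forward; pixel columns grow to the right and rows downward; lengths in m; the calibration is good to about 2 mm. A picture is of the moment at which its call begins: read the wrist's pose just before it. calibration takes no time and is no camera call; for the wrist camera it gives the pose at the moment of the call.
- ctrl.sign_off(): hands the job in, once; it reports no verdict.
The state is a dict: "clock": time; "q": joint angles; "qd": joint speeds; "effort": joint torques, N m; "eef_pos": TCP position; "tcp_rot": TCP orientation; "force": force on the tool from outside, world axes, zero at the start; "torque": the same for the moment, N m; "gripper_width": finger opening in m.
Only numpy, scipy, OpenCV 4.12 (cv2) and the standard library are available. Lean on these libraries where they do the work, as an engineer would, in place of code of your own. Each camera call takes 0.05 s, during which the arm holds its last target.

## Task

Clear the microscope bench by sorting the five loose parts into the three trays: each part goes into the open bay of the tray whose far pocket already shows a sample of its kind, with the two eyepieces and the objective lens standing the same way up as now and the two slide holders lying flat on the tray floor side by side. The slide holders lie crossed on one another: lift the upper one clear first, without shifting the one beneath. Leave the covered dish and the vial where they are.

Things in the scene. Friction and masses are not known exactly. Their poses are not given: they have to be found in the camera images.
- eyepiece_a_c (a point): Microscope eyepiece standing upright: an aluminium tube 30 mm in diameter (lowest 22 mm) below a black body 40 mm in diameter (upper 28 mm), 50 mm tall in all, 0.11 kg. The point is on its axis, half-way up (25 mm above its foot); z is up along the axis. The two eyepieces are alike.
- eyepiece_b_c (a point): Microscope eyepiece standing upright: an aluminium tube 30 mm in diameter (lowest 22 mm) below a black body 40 mm in diameter (upper 28 mm), 50 mm tall in all, 0.11 kg. The point is on its axis, half-way up (25 mm above its foot); z is up along the axis. The two eyepieces are alike.
- objective_c (a point): Objective lens standing upright: a cream drum 54 mm in diameter and 32 mm tall with a black band, and on top an aluminium collar 44 mm in diameter and 8 mm tall; 40 mm tall in all, 0.22 kg. The point is on its axis, half-way up (20 mm above its foot); z is up along the axis.
- holder_low_c (a point): Slide holder, a flat bare aluminium bar 72 x 28 x 12 mm with a pale glass slide let into its top, 0.07 kg. This one lies flat on the bench underneath the other. The point is its centre (6 mm above its underside); x runs along its length, y across its 28 mm width, z up.
- holder_top_c (a point): Slide holder, a flat bare aluminium bar 72 x 28 x 12 mm with a pale glass slide let into its top, 0.07 kg. This one, alike, lies flat and loose across the lower one (turned 60 to 115 degrees to it), so its underside is 12 mm above the bench at the start. The point is its centre (6 mm above its underside); x runs along its length, y across its 28 mm width, z up.
- tray_eyepieces: Tray for eyepieces: holds a sample eyepiece, 54 mm over bench. Fixed, grey, 172 x 150 mm; floor 4 thick, walls 4 thick, 15 tall. Open bay, inside 102 (x) x 142 mm (y); beyond a divider on its far (+x) side a pocket, inside 58 mm (x), with the sample fixed 84 mm from the bay's centre. Origin: bay centre at bench height; x to the pocket, z up; turned up to 7 degrees.
- tray_objectives: Tray for objective lenses: holds a sample objective, 44 mm over bench. Fixed, grey, 172 x 150 mm; floor 4 thick, walls 4 thick, 15 tall. Open bay, inside 102 (x) x 142 mm (y); beyond a divider on its far (+x) side a pocket, inside 58 mm (x), with the sample fixed 84 mm from the bay's centre. Origin: bay centre at bench height; x to the pocket, z up; turned up to 7 degrees.
- tray_holders: Tray for slide holders: holds a sample holder lying along y. Fixed, grey, 172 x 150 mm; floor 4 thick, walls 4 thick, 15 tall. Open bay, inside 102 (x) x 142 mm (y); beyond a divider on its far (+x) side a pocket, inside 58 mm (x), with the sample fixed 84 mm from the bay's centre. Origin: bay centre at bench height; x to the pocket, z up; turned up to 7 degrees.
- dish_c (a point): Covered specimen dish, a pale glass disc 60 mm in diameter and 14 mm tall with a tan middle, loose; it stays where it is. The point is its centre, 7 mm up.
- vial_c (a point): Amber vial with a white cap, 26 mm in diameter and 46 mm tall, standing loose; it stays where it is. The point is its centre, 23 mm up.

How it is judged:
On the way:
1. the upper slide holder has been lifted clear (its centre 35 mm or more over the bench) with the lower one still within 15 mm of where it lay (height (world z) of holder_top_c above 0.035 m and distance of holder_low_c from where it was at the start of the episode below 0.015 m), for 0.1 s.
At the end, for the whole second after the job is handed in: Every part is in the open bay of its own kind's tray, resting on the tray floor (height within 6 mm, tilt under 0.15 rad: eyepieces and objective upright the same way up, holders flat, not stacked) and at rest; dish and vial are within 30 mm of where they were (x of eyepiece_a_c in the frame of tray_eyepieces between -0.053 and 0.053 m and y of eyepiece_a_c in the frame of tray_eyepieces between -0.073 and 0.073 m and z of eyepiece_a_c in the frame of tray_eyepieces between 0.023 and 0.035 m and angle between each of eyepiece_a_c, eyepiece_b_c, objective_c, holder_low_c, holder_top_c's own z axis and vertical below 0.15 rad and linear speed of each of eyepiece_a, eyepiece_b, objective, holder_low, holder_top below 0.02 m/s and x of eyepiece_b_c in the frame of tray_eyepieces between -0.053 and 0.053 m and y of eyepiece_b_c in the frame of tray_eyepieces between -0.073 and 0.073 m and z of eyepiece_b_c in the frame of tray_eyepieces between 0.023 and 0.035 m and x of objective_c in the frame of tray_objectives between -0.053 and 0.053 m and y of objective_c in the frame of tray_objectives between -0.073 and 0.073 m and z of objective_c in the frame of tray_objectives between 0.018 and 0.03 m and x of holder_low_c in the frame of tray_holders between -0.053 and 0.053 m and y of holder_low_c in the frame of tray_holders between -0.073 and 0.073 m and z of holder_low_c in the frame of tray_holders between 0.004 and 0.016 m and x of holder_top_c in the frame of tray_holders between -0.053 and 0.053 m and y of holder_top_c in the frame of tray_holders between -0.073 and 0.073 m and z of holder_top_c in the frame of tray_holders between 0.004 and 0.016 m and distance of each of dish_c, vial_c from where it was at the start of the episode below 0.03 m); the robot touches nothing.
It fails at once if the covered dish or the vial is moved more than 30 mm (distance of any of dish_c, vial_c from where it was at the start of the episode above 0.03 m).
It also fails if it takes over 128 s, if anything falls off the work surface, if the arm or the gripper's body presses on something with over 40 N, if the wrist force passes 120 N, or if a joint passes its speed limit or range.

## Working session

There is one attempt and no reset: what is moved stays moved. The work goes in short steps, Python scripts to look and compute and a shell command to move; the robot and the scene stay as the last step left them, time stands still between calls to the robot, and variables do not carry over. Pictures are saved under pics/ and viewed, and the job is handed in when it is done.

```bash
ls; mkdir -p pics; python3 - <<'E'
from cell import ctrl, grab_frame, calibration
import cv2
s=ctrl.read_state(); print(s)
for n in ["scene","top","wrist"]:
    c=calibration(n); print(n,c)
    im=grab_frame(n); cv2.imwrite(f"pics/{n}0.png",im[:,:,::-1])
E
```

```text
pics
{'clock': 0.0, 'q': array([ 1.27853025,  0.61589052, -0.01258851,  1.42488461,  0.00809779,
        1.10338974, -0.04041323]), 'qd': array([4.37097982e-06, 6.32538661e-04, 8.45046829e-05, 5.53331884e-04,
       6.85187391e-04, 7.32665431e-04, 1.26441908e-03]), 'effort': array([-4.44587822e-04, -4.58929932e+01,  2.09244937e-01, -1.65743870e+01,
       -6.10415661e-02,  2.04286102e-02,  2.14456777e-04]), 'eef_pos': array([ 0.17050983, -0.62642319,  0.21750461]), 'tcp_rot': array([-0.09383203,  0.7017523 , -0.69998974,  0.09356087]), 'force': array([0.34182773, 1.01995061, 0.90818501]), 'torque': array([ 0.00601514,  0.02580888, -0.01910151]), 'gripper_width': 0.09289398257229349}
scene {'K': array([[467.79775758,   0.        , 273.52840282],
       [  0.        , 467.79775758, 207.43107528],
       [  0.        ,   0.        ,   1.        ]]), 'R': array([[-2.73497809e-01,  9.61872384e-01, -6.81739177e-04],
       [ 7.41251554e-01,  2.10314924e-01, -6.37427460e-01],
       [-6.12980491e-01, -1.74840354e-01, -7.70510070e-01]]), 't': array([ 0.1460351 , -0.38014811,  1.31640065])}
top {'K': array([[402.1431219 ,   0.        , 279.66148638],
       [  0.        , 402.1431219 , 204.23989229],
       [  0.        ,   0.        ,   1.        ]]), 'R': array([[-0.01620881, -0.99955296, -0.02512295],
       [-0.9955415 ,  0.01846865, -0.09249883],
       [ 0.09292147,  0.02351164, -0.9953958 ]]), 't': array([0.01825629, 0.53381229, 0.80860167])}
wrist {'K': array([[341.43472924,   0.        , 277.49557653],
       [  0.        , 341.43472924, 217.76906254],
       [  0.        ,   0.        ,   1.        ]]), 'R': array([[ 0.26214003, -0.96502654, -0.00252564],
       [-0.9210639 , -0.25097726,  0.29774436],
       [-0.28796509, -0.07572444, -0.9546423 ]]), 't': array([-0.64873539, -0.03440842,  0.39341741])}
```

View pics/scene0.png

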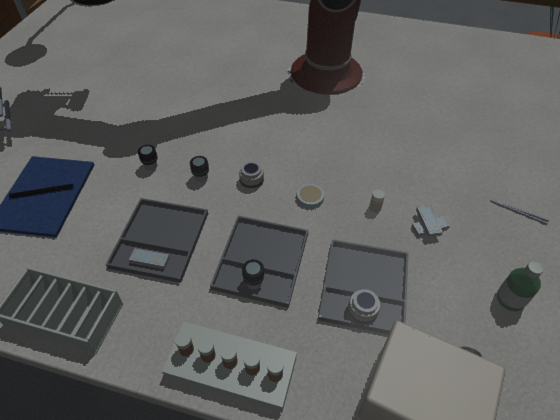

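View pics/top0.png

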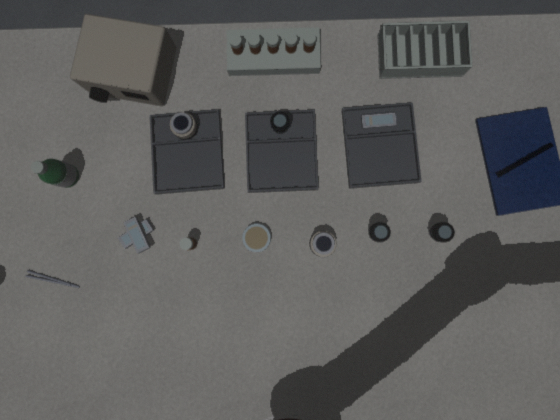

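View pics/wrist0.png

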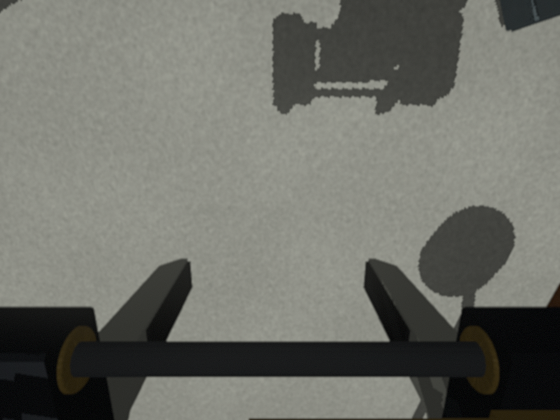

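The top view shows, from left to right, the objective tray (187,150), eyepiece tray (282,150) and holder tray (381,145). Below them are the crossed holders (137,233), vial (187,243), dish (257,238), objective (323,243) and eyepieces (380,231) and (443,231). I'll enlarge both views.

```bash
python3 - <<'E'
import cv2
t=cv2.imread("pics/top0.png"); s=cv2.imread("pics/scene0.png")
def crop(im,x0,x1,y0,y1,k,fn):
    c=im[y0:y1,x0:x1]; c=cv2.convertScaleAbs(c,alpha=1.4,beta=10)
    c=cv2.resize(c,None,fx=k,fy=k,interpolation=cv2.INTER_CUBIC)
    for x in range((x0//20+1)*20,x1,20):
        cv2.putText(c,str(x),((x-x0)*k,10),0,.35,(0,255,255),1); cv2.line(c,((x-x0)*k,12),((x-x0)*k,18),(0,255,255),1)
    for y in range((y0//20+1)*20,y1,20):
        cv2.putText(c,str(y),(0,(y-y0)*k),0,.35,(0,255,255),1); cv2.line(c,(26,(y-y0)*k),(32,(y-y0)*k),(0,255,255),1)
    cv2.imwrite(fn,c)
crop(t,100,290,95,265,4,"pics/t_l.png"); crop(t,280,470,95,265,4,"pics/t_r.png")
crop(s,100,290,130,280,4,"pics/s_l.png"); crop(s,200,320,150,310,3,"pics/s_m.png"); crop(s,290,460,170,335,4,"pics/s_r.png")
E
```

```text
(no output)
```

View pics/t_l.png

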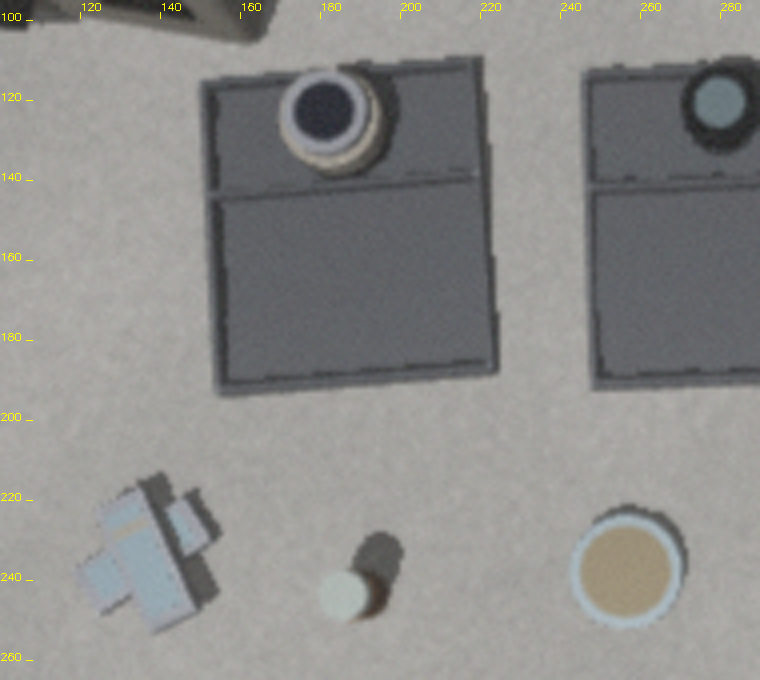

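View pics/t_r.png

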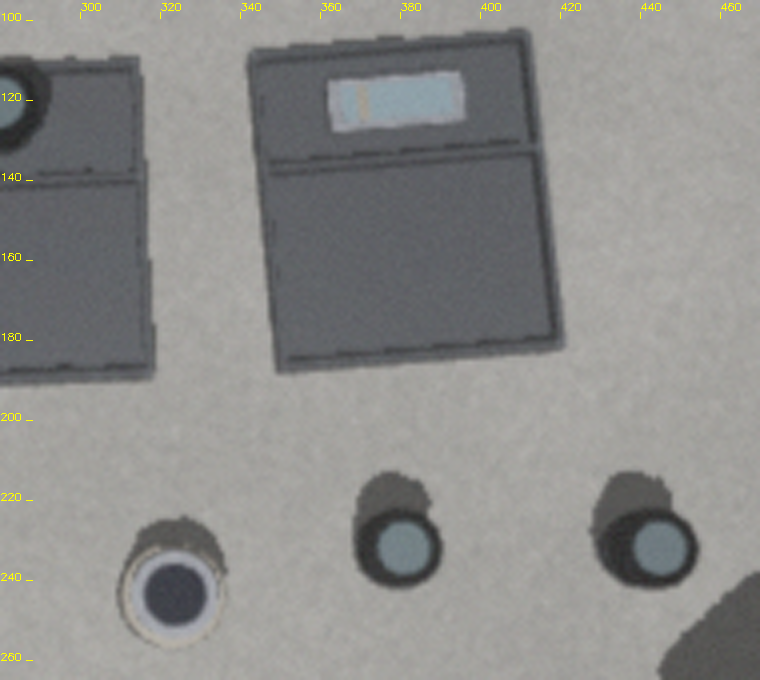

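View pics/s_l.png

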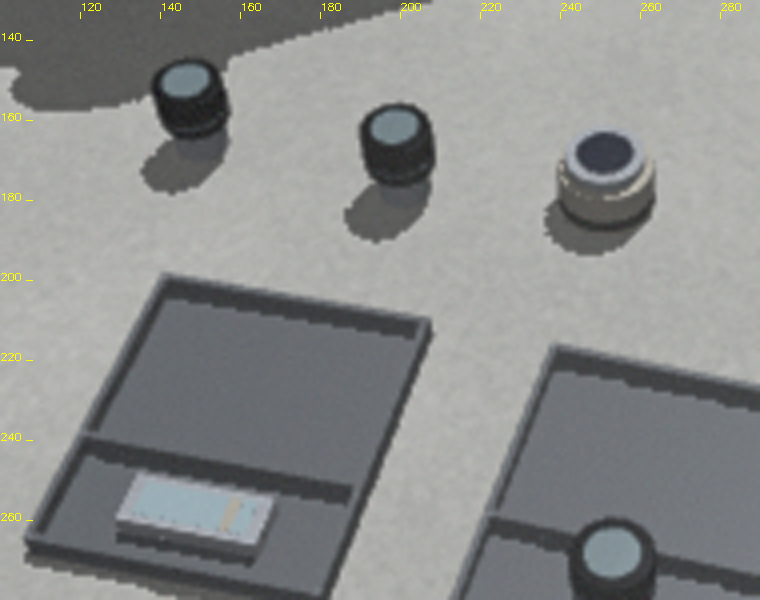

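View pics/s_r.png

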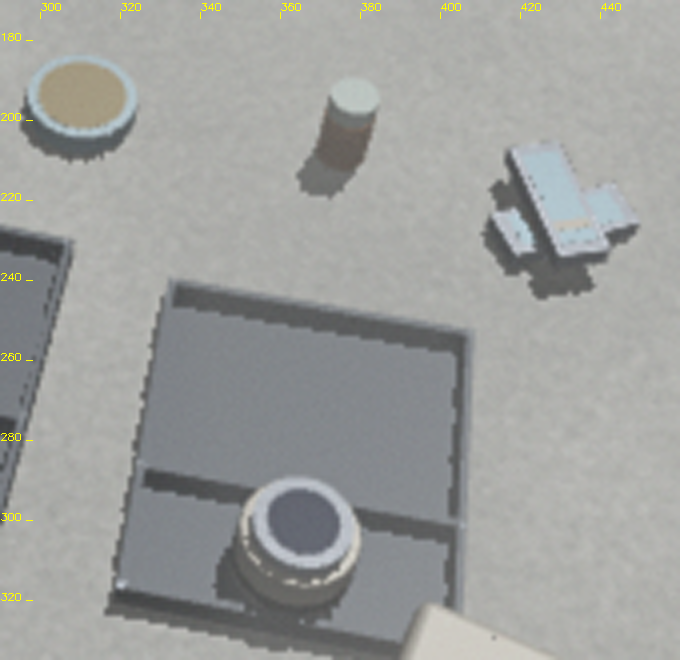

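Both crops are sharp enough to use. Next I'll triangulate matching points from the two views.

```bash
cat > h.py <<'E'
import numpy as np, cv2
from cell import ctrl, grab_frame, calibration
def ray(cal,p):
    d=cal["R"].T@np.linalg.inv(cal["K"])@np.array([p[0],p[1],1.]); return -cal["R"].T@cal["t"], d/np.linalg.norm(d)
def tri(obs):
    A=np.zeros((3,3));b=np.zeros(3);rs=[ray(c,p) for c,p in obs]
    for o,d in rs:
        M=np.eye(3)-np.outer(d,d);A+=M;b+=M@o
    X=np.linalg.solve(A,b); r=max(np.linalg.norm((np.eye(3)-np.outer(d,d))@(X-o)) for o,d in rs)
    return X,r
def atz(cal,p,z):
    o,d=ray(cal,p); return o+d*(z-o[2])/d[2]
def px(x0,y0,k,c): return (x0+(c[0]+.5)/k-.5, y0+(c[1]+.5)/k-.5)
def tcp():
    from scipy.spatial.transform import Rotation as R
    s=ctrl.read_state(); return s["eef_pos"],R.from_quat(s["tcp_rot"]).as_matrix(),s
E
python3 - <<'E'
from h import *
T=calibration("top");S=calibration("scene")
tl=lambda x,y:px(100,95,4,(x,y)); tr=lambda x,y:px(280,95,4,(x,y))
sl=lambda x,y:px(100,130,4,(x,y)); sr=lambda x,y:px(290,170,4,(x,y))
P={
'eyeA top':(tr(404,548),sl(394,127)),
'eyeB top':(tr(660,548),sl(185,80)),
'obj top':(tr(175,594),sl(604,152)),
'vial top':(tl(343,594),sr(355,95)),
'dish top':(tl(626,571),sr(82,96)),
'Ht near-left(TL)':(tl(98,513),sr(608,245)),
'Ht TR':(tl(140,487),sr(557,255)),
'Ht BR':(tl(203,603),sr(505,147)),
'Ht BL':(tl(154,632),sr(553,142)),
'Hl L1':(tl(78,570),sr(638,225)),
'Hl L2':(tl(104,612),sr(612,183)),
'Hl R1':(tl(188,498),sr(535,250)),
'Hl R2':(tl(213,537),sr(490,218)),
'tObj nearL':(tl(220,395),sr(470,331)),
'tObj nearR':(tl(498,373),sr(168,281)),
'tHol nearL':(tr(277,373),sl(432,320)),
'tHol nearR':(tr(564,347),sl(164,273)),
'tHol farR':(tr(526,30),sl(26,540)),
'tEye nearR':(tr(155,378),sl(555,346)),
}
for k,(a,b) in P.items():
    X,r=tri([(T,a),(S,b)]); print(k,np.round(X*1000,1),'res',round(r*1000,1))
def tray(name,c):
    from scipy.optimize import least_squares
    # corners order: farL, farR, nearR, nearL ; wall top z
    m=np.array([[115,75],[115,-75],[-57,-75],[-57,75]])/1000.
    # bay centre to near outer: 51+4=55; far: 172-55=117
    m[:,0]=[.117,.117,-.055,-.055]
    W=np.array([atz(T,p,.015)[:2] for p in c])
    f=lambda v:(m@np.array([[np.cos(v[2]),np.sin(v[2])],[-np.sin(v[2]),np.cos(v[2])]])+v[:2]-W).ravel()
    s=least_squares(f,[.55,0,0]); print(name,np.round(s.x*[1000,1000,57.3],1),np.round(s.fun*1000,1))
tray('obj',[tl(202,82),tl(483,57),tl(498,373),tl(220,395)])
tray('eye',[tl(583,70),tr(139,57),tr(155,378),tl(592,390)])
tray('hol',[tr(247,50),tr(526,30),tr(564,347),tr(277,373)])
E
```

```text
eyeA top [ 473.  -190.    49.2] res 1.4
eyeB top [ 470.9 -315.6   50.1] res 1.3
obj top [452.1 -76.7  40.6] res 1.4
vial top [456.6 201.3  46.2] res 1.7
dish top [466.2  61.2  12.6] res 1.6
Ht near-left(TL) [500.8 336.8  23.2] res 2.1
Ht TR [514.1 313.6  23.9] res 1.1
Ht BR [452.9 280.7  25.7] res 2.9
Ht BL [438.6 306.3  21.8] res 1.7
Hl L1 [471.4 353.6   8.5] res 2.7
Hl L2 [449.  338.6  10.7] res 2.9
Hl R1 [507.6 298.7  12.8] res 7.3
Hl R2 [487.7 280.8   9.2] res 2.0
tObj nearL [563.1 277.3  11.8] res 2.2
tObj nearR [572.1 129.2   9.6] res 2.3
tHol nearL [ 566.9 -136.    11. ] res 1.1
tHol nearR [ 577.2 -285.3   13.4] res 1.5
tHol farR [ 748.6 -273.8   12.3] res 1.4
tEye nearR [565.2 -70.2   9.7] res 2.9
obj [622.  203.    3.4] [ 0.9 -1.1 -0.3  1.6 -0.3 -1.2 -0.4  0.7]
eye [619.2   3.    1.3] [-0.5  1.  -0.7 -0.9  0.6 -0.6  0.7  0.5]
hol [ 627.4 -207.8    3.6] [-1.5  0.5  0.6 -0.8 -0.3  0.2  1.1  0.1]
```

The heights agree with the text: eyepiece tops about 50 mm, objective 41, upper holder about 24, lower about 11. The tray sizes fit within 1.6 mm. I'll start with eyepiece B, the one nearest the gripper.

```bash
cat >> h.py <<'E'
from scipy.spatial.transform import Rotation as Rot
def go(pos_mm,phi=None):
    p,R,s=tcp()
    cur=np.degrees(np.arctan2(R[1,2],R[0,2]))
    if phi is None: phi=cur
    d=(phi-cur+90)%180-90; f=np.radians(cur+d); c,sn=np.cos(f),np.sin(f)
    G=np.array([[sn,0,c],[-c,0,sn],[0,-1,0]])
    sh=R.T@(np.array(pos_mm)/1000-p); rv=np.degrees(Rot.from_matrix(R.T@G).as_rotvec())
    print('->',pos_mm,'jaw',round(np.degrees(f),1),'shift',np.round(sh,3),'turn',np.round(rv,1),'dist',round(np.linalg.norm(sh),3))
def st():
    p,R,s=tcp(); print('t',round(s['clock'],2),'tcp',np.round(p*1000,1),'jaw',round(np.degrees(np.arctan2(R[1,2],R[0,2])),1),'tilt',round(np.degrees(np.arccos(-R[2,1])),1),'F',np.round(s['force'],1),'w',round(s['gripper_width']*1000,1),'q7',round(s['q'][6],2))
def snap(name,fn,k=1,box=None,al=1.4):
    im=grab_frame(name)[:,:,::-1]
    x0,x1,y0,y1=box or (0,560,0,420)
    c=cv2.convertScaleAbs(im[y0:y1,x0:x1],alpha=al,beta=10); c=cv2.resize(c,None,fx=k,fy=k,interpolation=cv2.INTER_CUBIC)
    cv2.imwrite("pics/"+fn,c)
E
python3 -c "
from h import *
st(); go([470,-315,200],-90); go([470,-315,120],-90)"
```

```text
t 0.15 tcp [ 170.6 -626.6  217.8] jaw -74.8 tilt 0.1 F [0.6 0.1 0.5] w 92.8 q7 -0.04
-> [470, -315, 200] jaw -90.0 shift [-0.371  0.018 -0.222] turn [ 0.1 15.2  0. ] dist 0.432
-> [470, -315, 120] jaw -90.0 shift [-0.371  0.098 -0.222] turn [ 0.1 15.2  0. ] dist 0.443
```

```bash
python3 -m crank '[[[0.75,-0.371,0.018,-0.222,0,15.2,0],[0.75,-0.371,0.018,-0.222,0,15.2,0],[0.75,-0.371,0.018,-0.222,0,15.2,0],[0.75,-0.371,0.018,-0.222,0,15.2,0],[0.75,-0.371,0.018,-0.222,0,15.2,0],[0.75,-0.371,0.018,-0.222,0,15.2,0],[0.75,-0.371,0.018,-0.222,0,15.2,0],[0.75,-0.371,0.018,-0.222,0,15.2,0]]]'; python3 -c "
from h import *
st(); go([470,-315,120],-90)"
```

```text
clock: 0.95
eef_pos: [0.4484, -0.337, 0.2014]
tcp_rot: [-0.0, 0.708, -0.706, -0.0]
force: [0.6, -0.4, -1.3]
gripper_width: 0.0699
t 0.95 tcp [ 448.4 -337.   201.4] jaw -90.0 tilt 0.1 F [ 0.6 -0.4 -1.3] w 69.9 q7 -0.95
-> [470, -315, 120] jaw -90.0 shift [-0.022  0.081 -0.022] turn [0.1 0.  0. ] dist 0.087
```

```bash
python3 -m crank '[[[0.75,-0.022,0.051,-0.022,0,0,0],[0.75,-0.022,0.081,-0.022,0,0,0],[0.75,-0.022,0.081,-0.022,0,0,0],[0.75,-0.022,0.081,-0.022,0,0,0]]]'; python3 -c "
from h import *
st(); c=calibration('wrist'); print(c['R'],c['t']); snap('wrist','w1.png')
def pr(X):
  v=c['K']@(c['R']@np.array(X)+c['t']); return v[:2]/v[2]
print(pr([.471,-.3156,.05]))
go([471,-315.5,19],-90)"
```

```text
clock: 1.35
eef_pos: [0.4697, -0.3156, 0.1205]
tcp_rot: [-0.001, 0.708, -0.706, -0.001]
force: [0.4, -0.4, -0.0]
gripper_width: 0.0698
t 1.35 tcp [ 469.7 -315.6  120.5] jaw -90.0 tilt 0.2 F [ 0.4 -0.4 -0. ] w 69.8 q7 -1.0
[[-1.08793605e-03 -9.99996838e-01 -2.26730939e-03]
 [-9.53952141e-01  3.57741025e-04  2.99958637e-01]
 [-2.99956877e-01  2.48924046e-03 -9.53949514e-01]] [-0.31462952  0.44253036  0.44061202]
[277.96338658 228.79944047]
-> [471, -315.5, 19] jaw -90.0 shift [-0.001  0.103 -0.001] turn [-0.  -0.1 -0. ] dist 0.103
```

View pics/w1.png

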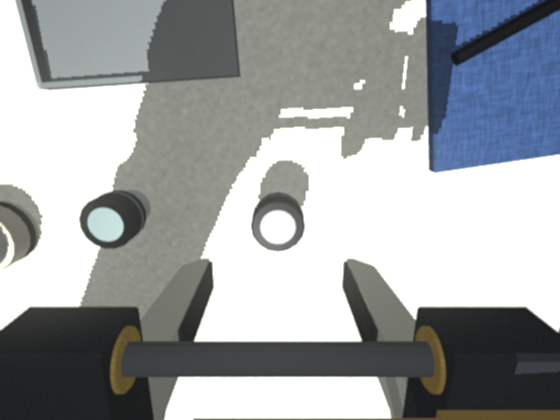

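The wrist view puts the eyepiece centre at (278,227), and the prediction was (278,229), so they agree to about 1 mm. Descending to grip.

```bash
python3 -m crank '[[[0.75,-0.002,0.045,0,0,0,0],[0.75,-0.002,0.08,0,0,0,0],[0.75,-0.002,0.102,0,0,0,0],[0.75,-0.002,0.102,0,0,0,0],[0.3,-0.002,0.102,0,0,0,0],[0.3,-0.002,0.102,0,0,0,0],[0.3,-0.002,0.102,0,0,0,0],[0.3,-0.002,0.102,0,0,0,0]]]'; python3 -c "
from h import *
st(); go([470,-315,150],-90)"
```

```text
clock: 2.2
eef_pos: [0.473, -0.3171, 0.0211]
tcp_rot: [-0.002, -0.707, 0.708, -0.0]
force: [-0.3, 0.4, 0.7]
gripper_width: 0.0425
t 2.2 tcp [ 473.  -317.1   21.1] jaw -90.1 tilt 0.2 F [-0.3  0.4  0.7] w 42.5 q7 -1.0
-> [470, -315, 150] jaw -90.0 shift [ 0.003 -0.129 -0.002] turn [-0.1 -0.1 -0.1] dist 0.129
```

```bash
python3 -m crank '[[[0.2,0,0,0,0,0,0],[0.2,0,0,0,0,0,0],[0.2,0,0,0,0,0,0],[0.2,0,-0.03,0,0,0,0],[0.2,0,-0.07,0,0,0,0],[0.2,0,-0.12,0,0,0,0],[0.2,0,-0.14,0,0,0,0],[0.2,0,-0.14,0,0,0,0]]]'; python3 -c "
from h import *
st(); 
a=np.radians(1.3);c,s=np.cos(a),np.sin(a)
for y in (-.042,.042): print(y,619.2-s*y*1000,3+c*y*1000)
go([619,-39,160],-88.7); go([619,-39,26],-88.7);snap('wrist','w2.png')"
```

```text
clock: 3.0
eef_pos: [0.4746, -0.3183, 0.1646]
tcp_rot: [-0.004, -0.705, 0.709, -0.003]
force: [0.9, 0.6, -1.0]
gripper_width: 0.0392
t 3.0 tcp [ 474.6 -318.3  164.6] jaw -90.1 tilt 0.6 F [ 0.9  0.6 -1. ] w 39.2 q7 -1.0
-0.042 620.1528680100569 -38.98918959155333
0.042 618.2471319899432 44.98918959155333
-> [619, -39, 160] jaw -88.7 shift [-0.144  0.004 -0.28 ] turn [-0.3 -1.4 -0.5] dist 0.314
-> [619, -39, 26] jaw -88.7 shift [-0.143  0.138 -0.28 ] turn [-0.3 -1.4 -0.5] dist 0.344
```

View pics/w2.png

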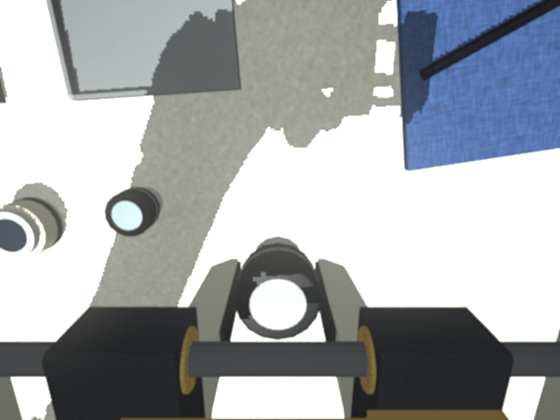

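Eyepiece held, shown at about (278,300). Its foot is 21 mm below the TCP. Carrying it to the eyepiece tray at y = −42.

```bash
python3 -m crank '[[[0.2,-0.144,0.004,-0.28,-0.3,-1.4,-0.5],[0.2,-0.144,0.004,-0.28,-0.3,-1.4,-0.5],[0.2,-0.144,0.004,-0.28,-0.3,-1.4,-0.5],[0.2,-0.144,0.004,-0.28,-0.3,-1.4,-0.5],[0.2,-0.144,0.004,-0.28,-0.3,-1.4,-0.5],[0.2,-0.144,0.004,-0.28,-0.3,-1.4,-0.5],[0.2,-0.144,0.004,-0.28,-0.3,-1.4,-0.5],[0.2,-0.144,0.004,-0.28,-0.3,-1.4,-0.5]]]'; python3 -c "
from h import *
st(); go([620,-39,60],-88.7); go([620,-39,27],-88.7)"
```

```text
clock: 3.85
eef_pos: [0.6171, -0.0331, 0.1552]
tcp_rot: [-0.013, 0.709, -0.705, 0.007]
force: [0.4, -0.6, -1.4]
gripper_width: 0.0397
t 3.85 tcp [617.1 -33.1 155.2] jaw -88.3 tilt 0.6 F [ 0.4 -0.6 -1.4] w 39.7 q7 -1.5
-> [620, -39, 60] jaw -88.7 shift [-0.004  0.095  0.006] turn [0.3 0.4 0.5] dist 0.095
-> [620, -39, 27] jaw -88.7 shift [-0.004  0.128  0.007] turn [0.3 0.4 0.5] dist 0.128
```

```bash
python3 -m crank '[[[0.2,-0.004,0.03,0.006,0.3,0.4,0.5],[0.2,-0.004,0.07,0.006,0.3,0.4,0.5],[0.2,-0.004,0.1,0.006,0.3,0.4,0.5],[0.2,-0.004,0.115,0.006,0.3,0.4,0.5],[0.2,-0.004,0.122,0.006,0.3,0.4,0.5],[0.2,-0.004,0.126,0.006,0.3,0.4,0.5],[0.2,-0.004,0.126,0.006,0.3,0.4,0.5],[0.2,-0.004,0.126,0.006,0.3,0.4,0.5]]]'; python3 -c "
from h import *
st(); go([620,-39,25],-88.7)"
```

```text
clock: 4.65
eef_pos: [0.6212, -0.0386, 0.0305]
tcp_rot: [0.007, -0.707, 0.707, -0.009]
force: [-0.3, -0.2, -0.2]
gripper_width: 0.0399
t 4.65 tcp [621.2 -38.6  30.5] jaw -88.7 tilt 0.2 F [-0.3 -0.2 -0.2] w 39.9 q7 -1.5
-> [620, -39, 25] jaw -88.7 shift [0.001 0.005 0.   ] turn [-0.  -0.  -0.2] dist 0.006
```

```bash
python3 -m crank '[[[0.2,0,0.003,0,0,0,0],[0.2,0,0.005,0,0,0,0],[0.2,0,0.005,0,0,0,0],[0.2,0,0.005,0,0,0,0]]]'
```

```text
clock: 5.05
eef_pos: [0.6212, -0.0386, 0.0256]
tcp_rot: [0.007, -0.707, 0.707, -0.009]
force: [0.6, 0.6, -1.3]
gripper_width: 0.0395
```

```bash
python3 -m crank '[[[0.2,0,0.001,0,0,0,0],[0.2,0,0.001,0,0,0,0],[0.2,0,0.001,0,0,0,0]]]';  python3 -m crank '[[[0.6,0,0,0,0,0,0],[0.6,0,0,0,0,0,0],[0.6,0,0,0,0,0,0],[0.6,0,0,0,0,0,0],[0.6,0,-0.03,0,0,0,0],[0.6,0,-0.08,0,0,0,0],[0.6,0,-0.12,0,0,0,0],[0.6,0,-0.14,0,0,0,0]]]'; python3 -c "
from h import *
st(); snap('top','t1.png',4,(240,410,90,235)); go([473,-190,130],-90)"
```

```text
clock: 5.35
eef_pos: [0.6214, -0.0385, 0.0251]
tcp_rot: [0.007, -0.707, 0.707, -0.009]
force: [-0.5, 0.7, 3.4]
gripper_width: 0.0393
clock: 6.15
eef_pos: [0.623, -0.0387, 0.1693]
tcp_rot: [0.004, -0.707, 0.707, -0.012]
force: [-0.3, -0.2, -0.0]
gripper_width: 0.056
t 6.15 tcp [623.  -38.7 169.3] jaw -88.7 tilt 0.6 F [-0.3 -0.2 -0. ] w 56.0 q7 -1.5
-> [473, -190, 130] jaw -90.0 shift [0.155 0.039 0.148] turn [-0.1  1.3 -0.8] dist 0.218
```

View pics/t1.png

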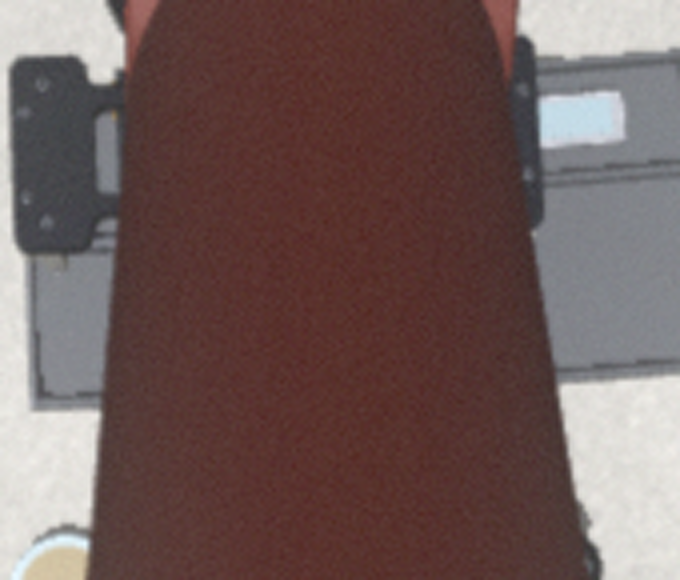

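The arm hides the tray in this view, but the force rose 3.4 N when the part was set down. On to eyepiece A; I'll check the first one later.

```bash
python3 -m crank '[[[0.75,0.155,0,0.148,0,1.3,-0.8],[0.75,0.155,0,0.148,0,1.3,-0.8],[0.75,0.155,0,0.148,0,1.3,-0.8],[0.75,0.155,0,0.148,0,1.3,-0.8],[0.75,0.155,0.04,0.148,0,1.3,-0.8],[0.75,0.155,0.04,0.148,0,1.3,-0.8],[0.75,0.155,0.04,0.148,0,1.3,-0.8]]]';  python3 -c "
from h import *
st(); c=calibration('wrist'); snap('wrist','w3.png',al=1)
v=c['K']@(c['R']@np.array([.473,-.190,.05])+c['t']);print(v[:2]/v[2])
go([473,-190,19],-90)"
```

```text
clock: 6.9
eef_pos: [0.4734, -0.1891, 0.1291]
tcp_rot: [-0.0, 0.707, -0.707, -0.0]
force: [-0.2, 1.1, 0.3]
gripper_width: 0.0696
t 6.9 tcp [ 473.4 -189.1  129.1] jaw -90.0 tilt 0.1 F [-0.2  1.1  0.3] w 69.6 q7 -1.21
[278.94182168 227.4206123 ]
-> [473, -190, 19] jaw -90.0 shift [0.002 0.111 0.001] turn [-0.   0.1 -0.1] dist 0.111
```

View pics/w3.png

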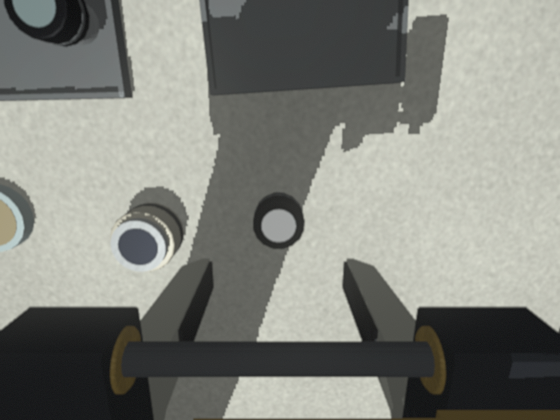

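Eyepiece A is at (279,225), within 1 mm of the prediction. The first eyepiece stands upright in its tray at the upper left (45,10).

```bash
python3 -m crank '[[[0.75,0,0.045,0.001,0,0,0],[0.75,0,0.085,0.001,0,0,0],[0.75,0,0.108,0.001,0,0,0],[0.75,0,0.109,0.001,0,0,0],[0.75,0,0.109,0.001,0,0,0],[0.2,0,0.109,0.001,0,0,0],[0.2,0,0.109,0.001,0,0,0],[0.2,0,0.109,0.001,0,0,0]]]'; python3 -m crank '[[[0.2,0,0,0,0,0,0],[0.2,0,0,0,0,0,0],[0.2,0,0,0,0,0,0],[0.2,0,0,0,0,0,0]]]'; python3 -m crank '[[[0.2,0,-0.03,0,0,0,0],[0.2,0,-0.07,0,0,0,0],[0.2,0,-0.12,0,0,0,0],[0.2,0,-0.14,0,0,0,0],[0.2,0,-0.14,0,0,0,0]]]';python3 -c "
from h import *
st();go([618,45,165],-88.7)"
```

```text
clock: 7.75
eef_pos: [0.4759, -0.19, 0.0221]
tcp_rot: [-0.001, -0.707, 0.707, -0.002]
force: [-0.5, 0.2, -0.7]
gripper_width: 0.05
clock: 8.15
eef_pos: [0.4764, -0.1901, 0.0229]
tcp_rot: [-0.001, -0.707, 0.708, -0.003]
force: [-0.6, 0.3, 5.8]
gripper_width: 0.0396
clock: 8.65
eef_pos: [0.4775, -0.1908, 0.1659]
tcp_rot: [-0.004, -0.706, 0.708, -0.005]
force: [0.2, 0.1, -0.9]
gripper_width: 0.0391
t 8.65 tcp [ 477.5 -190.8  165.9] jaw -89.9 tilt 0.7 F [ 0.2  0.1 -0.9] w 39.1 q7 -1.21
-> [618, 45, 165] jaw -88.7 shift [-0.141  0.002 -0.236] turn [-0.2 -1.2 -0.7] dist 0.274
```

```bash
python3 -m crank '[[[0.2,-0.141,0.002,-0.236,-0.2,-1.2,-0.7],[0.2,-0.141,0.002,-0.236,-0.2,-1.2,-0.7],[0.2,-0.141,0.002,-0.236,-0.2,-1.2,-0.7],[0.2,-0.141,0.002,-0.236,-0.2,-1.2,-0.7],[0.2,-0.141,0.002,-0.236,-0.2,-1.2,-0.7],[0.2,-0.141,0.002,-0.236,-0.2,-1.2,-0.7],[0.2,-0.141,0.002,-0.236,-0.2,-1.2,-0.7],[0.2,-0.141,0.002,-0.236,-0.2,-1.2,-0.7]]]'; python3 -c "
from h import *
st(); go([618,45,30],-88.7);snap('wrist','w4.png',al=1)"
```

```text
clock: 9.45
eef_pos: [0.6166, 0.0452, 0.1622]
tcp_rot: [0.01, -0.706, 0.708, -0.007]
force: [-0.1, -0.9, -1.3]
gripper_width: 0.0395
t 9.45 tcp [616.6  45.2 162.2] jaw -88.6 tilt 0.3 F [-0.1 -0.9 -1.3] w 39.5 q7 -1.64
-> [618, 45, 30] jaw -88.7 shift [-0.002  0.132  0.   ] turn [-0.1  0.1  0.3] dist 0.132
```

View pics/w4.png

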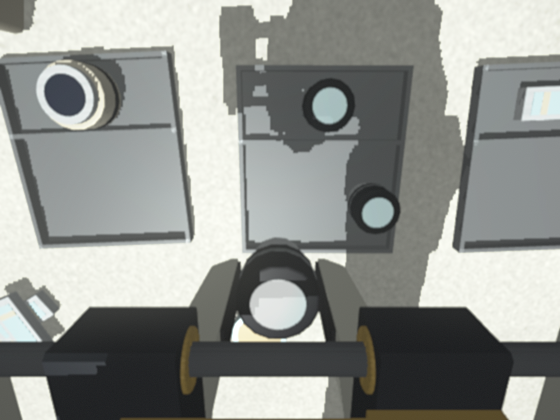

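The first eyepiece stands upright in the bay's right half at (378,212). Lowering the second into the left half.

```bash
python3 -m crank '[[[0.2,-0.002,0.045,0,0,0,0.3],[0.2,-0.002,0.085,0,0,0,0.3],[0.2,-0.002,0.11,0,0,0,0.3],[0.2,-0.002,0.122,0,0,0,0.3],[0.2,-0.002,0.13,0,0,0,0.3],[0.2,-0.002,0.133,0,0,0,0.3],[0.2,-0.002,0.133,0,0,0,0.3],[0.2,-0.002,0.133,0,0,0,0.3]]]'
```

```text
clock: 10.3
eef_pos: [0.619, 0.0433, 0.0311]
tcp_rot: [0.006, -0.706, 0.708, -0.009]
force: [-0.1, 0.0, -1.2]
gripper_width: 0.0392
```

```bash
python3 -m crank '[[[0.2,0,0.002,0,0,0,0],[0.2,0,0.004,0,0,0,0],[0.2,0,0.005,0,0,0,0],[0.2,0,0.005,0,0,0,0]]]'
```

```text
clock: 10.7
eef_pos: [0.6194, 0.0433, 0.0269]
tcp_rot: [0.006, -0.706, 0.708, -0.009]
force: [-1.8, 0.1, 3.5]
gripper_width: 0.0389
```

Contact felt at 3.5 N. Releasing, raising, and going to the objective.

```bash
python3 -m crank '[[[0.6,0,0,0,0,0,0],[0.6,0,0,0,0,0,0],[0.6,0,0,0,0,0,0],[0.6,0,0,0,0,0,0],[0.6,0,-0.03,0,0,0,0],[0.6,0,-0.08,0,0,0,0],[0.6,0,-0.12,0,0,0,0],[0.6,0,-0.14,0,0,0,0]]]'; python3 -c "
from h import *
st(); go([453,-77,130],-90)"
```

```text
clock: 11.5
eef_pos: [0.6208, 0.0437, 0.1711]
tcp_rot: [0.003, -0.707, 0.708, -0.011]
force: [0.8, 0.1, -0.8]
gripper_width: 0.0557
t 11.5 tcp [620.8  43.7 171.1] jaw -88.8 tilt 0.7 F [ 0.8  0.1 -0.8] w 55.7 q7 -1.64
-> [453, -77, 130] jaw -90.0 shift [0.171 0.039 0.117] turn [-0.1  1.2 -0.6] dist 0.211
```

```bash
python3 -m crank '[[[0.9,0.171,0,0.117,0,1.2,-0.6],[0.9,0.171,0,0.117,0,1.2,-0.6],[0.9,0.171,0,0.117,0,1.2,-0.6],[0.9,0.171,0,0.117,0,1.2,-0.6],[0.9,0.171,0.04,0.117,0,1.2,-0.6],[0.9,0.171,0.04,0.117,0,1.2,-0.6],[0.9,0.171,0.04,0.117,0,1.2,-0.6]]]';  python3 -c "
from h import *
st(); c=calibration('wrist'); snap('wrist','w5.png',al=1)
v=c['K']@(c['R']@np.array([.452,-.0767,.04])+c['t']);print(v[:2]/v[2])
go([453,-77,7],-90)"
```

```text
clock: 12.2
eef_pos: [0.4533, -0.0764, 0.1295]
tcp_rot: [0.0, -0.707, 0.707, -0.0]
force: [0.1, 0.2, 1.4]
gripper_width: 0.0836
t 12.2 tcp [453.3 -76.4 129.5] jaw -90.0 tilt 0.1 F [0.1 0.2 1.4] w 83.6 q7 -1.43
[278.05498412 224.2719843 ]
-> [453, -77, 7] jaw -90.0 shift [0.002 0.123 0.001] turn [-0.1  0.1 -0.1] dist 0.123
```

View pics/w5.png

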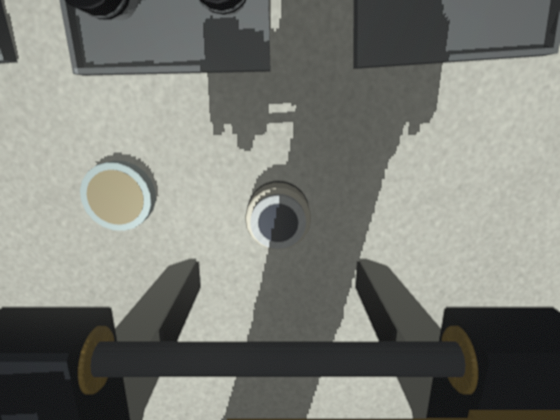

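The objective sits at (277,222), within 1 mm of the prediction. Descending.

```bash
python3 -m crank '[[[0.9,0.001,0.045,0,0,0,0],[0.9,0.001,0.085,0,0,0,0],[0.9,0.001,0.11,0,0,0,0],[0.9,0.001,0.12,0,0,0,0],[0.9,0.001,0.122,0,0,0,0],[0.9,0.001,0.122,0,0,0,0],[0.3,0.001,0.122,0,0,0,0],[0.3,0.001,0.122,0,0,0,0]]]'; python3 -m crank '[[[0.3,0,0,0,0,0,0],[0.3,0,0,0,0,0,0],[0.3,0,0,0,0,0,0],[0.3,0,0,0,0,0,0]]]'
```

```text
clock: 13.05
eef_pos: [0.4547, -0.0763, 0.0092]
tcp_rot: [-0.001, -0.707, 0.708, -0.002]
force: [0.2, 0.5, -0.8]
gripper_width: 0.072
clock: 13.45
eef_pos: [0.4551, -0.0765, 0.0097]
tcp_rot: [-0.002, -0.707, 0.708, -0.003]
force: [-0.7, -0.4, 5.7]
gripper_width: 0.0529
```

```bash
python3 -m crank '[[[0.3,0,0,0,0,0,0],[0.3,0,-0.03,0,0,0,0],[0.3,0,-0.07,0,0,0,0],[0.3,0,-0.12,0,0,0,0],[0.3,0,-0.15,0,0,0,0],[0.3,0,-0.15,0,0,0,0]]]';python3 -c "
from h import *
st();go([622,203,160],-86.6)"
```

```text
clock: 14.05
eef_pos: [0.4565, -0.0766, 0.1631]
tcp_rot: [-0.005, -0.706, 0.708, -0.006]
force: [-0.3, 0.1, -2.9]
gripper_width: 0.0531
t 14.05 tcp [456.5 -76.6 163.1] jaw -89.9 tilt 0.9 F [-0.3  0.1 -2.9] w 53.1 q7 -1.43
-> [622, 203, 160] jaw -86.6 shift [-0.166  0.005 -0.279] turn [-0.2 -3.3 -0.8] dist 0.325
```

```bash
python3 -m crank '[[[0.3,-0.166,0.005,-0.279,-0.2,-3.3,-0.8],[0.3,-0.166,0.005,-0.279,-0.2,-3.3,-0.8],[0.3,-0.166,0.005,-0.279,-0.2,-3.3,-0.8],[0.3,-0.166,0.005,-0.279,-0.2,-3.3,-0.8],[0.3,-0.166,0.005,-0.279,-0.2,-3.3,-0.8],[0.3,-0.166,0.005,-0.279,-0.2,-3.3,-0.8],[0.3,-0.166,0.005,-0.279,-0.2,-3.3,-0.8],[0.3,-0.166,0.005,-0.279,-0.2,-3.3,-0.8]]]'; python3 -c "
from h import *
st(); go([622,203,18],-86.6);snap('wrist','w6.png',al=1)"
```

```text
clock: 14.85
eef_pos: [0.621, 0.2088, 0.1557]
tcp_rot: [-0.025, 0.708, -0.706, 0.022]
force: [-1.2, -0.6, -2.2]
gripper_width: 0.0532
t 14.85 tcp [621.  208.8 155.7] jaw -86.2 tilt 0.3 F [-1.2 -0.6 -2.2] w 53.2 q7 -1.85
-> [622, 203, 18] jaw -86.6 shift [-0.001  0.138  0.006] turn [0.2 0.4 0.2] dist 0.138
```

View pics/w6.png

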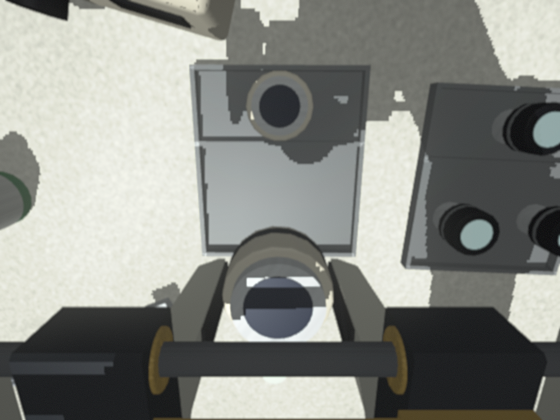

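The objective is held at about (278,290), above its tray, and both eyepieces stand upright at (468,228) and (545,228). Lowering.

```bash
python3 -m crank '[[[0.3,-0.002,0.04,0.006,0.2,0.4,0.2],[0.3,-0.002,0.08,0.006,0.2,0.4,0.2],[0.3,-0.002,0.11,0.006,0.2,0.4,0.2],[0.3,-0.002,0.125,0.006,0.2,0.4,0.2],[0.3,-0.002,0.134,0.006,0.2,0.4,0.2],[0.3,-0.002,0.138,0.006,0.2,0.4,0.2],[0.3,-0.002,0.138,0.006,0.2,0.4,0.2],[0.3,-0.002,0.138,0.006,0.2,0.4,0.2]]]'; python3 -m crank '[[[0.3,0,0.002,0,0,0,0],[0.3,0,0.004,0,0,0,0],[0.3,0,0.004,0,0,0,0],[0.3,0,0.004,0,0,0,0]]]'
```

```text
clock: 15.7
eef_pos: [0.6232, 0.1993, 0.0194]
tcp_rot: [0.019, -0.706, 0.708, -0.02]
force: [0.5, -0.0, -1.5]
gripper_width: 0.0528
clock: 16.1
eef_pos: [0.6231, 0.1993, 0.0155]
tcp_rot: [0.019, -0.706, 0.708, -0.02]
force: [-0.6, -0.7, -1.1]
gripper_width: 0.0527
```

```bash
python3 -m crank '[[[0.3,0,0.002,0,0,0,0],[0.3,0,0.003,0,0,0,0],[0.3,0,0.003,0,0,0,0]]]'
```

```text
clock: 16.4
eef_pos: [0.6234, 0.1994, 0.0138]
tcp_rot: [0.019, -0.706, 0.708, -0.021]
force: [-3.0, -1.9, 4.6]
gripper_width: 0.053
```

Contact at 4.6 N. Releasing, raising, then going above the crossed holders.

```bash
python3 -m crank '[[[0.8,0,0,0,0,0,0],[0.8,0,0,0,0,0,0],[0.8,0,0,0,0,0,0],[0.8,0,0,0,0,0,0],[0.8,0,-0.03,0,0,0,0],[0.8,0,-0.08,0,0,0,0],[0.8,0,-0.13,0,0,0,0],[0.8,0,-0.16,0,0,0,0]]]'; python3 -c "
from h import *
st(); go([465,305,180],-63)"
```

```text
clock: 17.2
eef_pos: [0.6248, 0.2003, 0.1782]
tcp_rot: [0.017, -0.707, 0.707, -0.023]
force: [0.2, 0.2, 0.4]
gripper_width: 0.0744
t 17.2 tcp [624.8 200.3 178.2] jaw -86.8 tilt 0.4 F [0.2 0.2 0.4] w 74.4 q7 -1.85
-> [465, 305, 180] jaw -63.0 shift [ 0.154 -0.003 -0.113] turn [ -0.1 -23.8  -0.4] dist 0.191
```

```bash
python3 -m crank '[[[0.6,0.154,-0.003,-0.113,0,-23.8,-0.4],[0.6,0.154,-0.003,-0.113,0,-23.8,-0.4],[0.6,0.154,-0.003,-0.113,0,-23.8,-0.4],[0.6,0.154,-0.003,-0.113,0,-23.8,-0.4],[0.6,0.154,-0.003,-0.113,0,-23.8,-0.4],[0.6,0.154,-0.003,-0.113,0,-23.8,-0.4]]]';  python3 -c "
from h import *
st(); c=calibration('wrist'); np.savez('w7.npz',**c); snap('wrist','w7.png',4,(190,370,110,260),al=1); snap('wrist','w7f.png',al=1)"
```

```text
clock: 17.8
eef_pos: [0.4643, 0.3051, 0.1802]
tcp_rot: [0.165, -0.686, 0.688, -0.166]
force: [0.7, -0.0, 0.4]
gripper_width: 0.0557
t 17.8 tcp [464.3 305.1 180.2] jaw -62.9 tilt 0.2 F [ 0.7 -0.   0.4] w 55.7 q7 -1.78
```

View pics/w7.png

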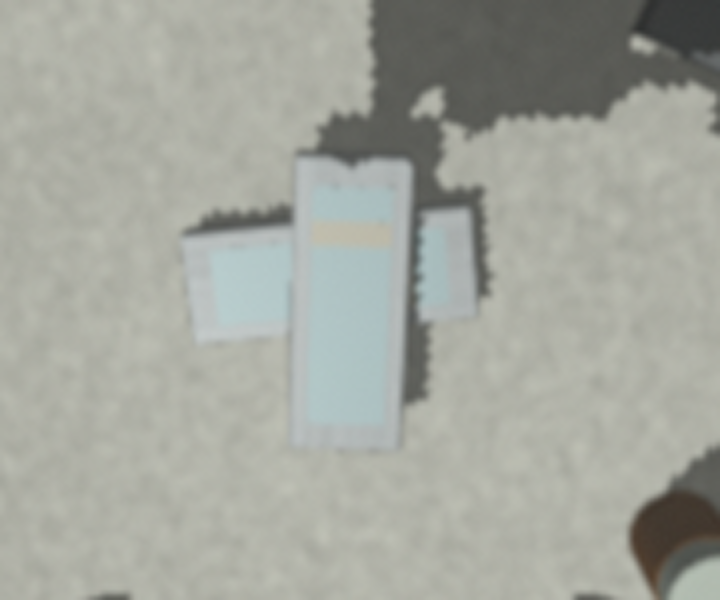

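View pics/w7f.png

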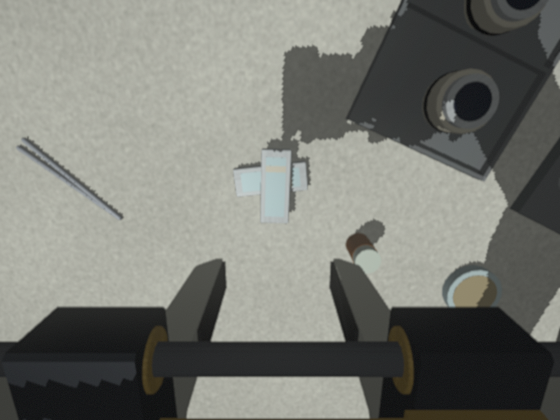

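The objective stands upright in its bay at (462,100). In the crop the upper holder runs almost straight along the image, with corners (297,157), (412,160), (400,448) and (292,446). The lower holder crosses beneath it.

```bash
cat > hold.py <<'E'
E
python3 - <<'E'
from h import *
c=dict(np.load('w7.npz')); T=calibration('top')
w=lambda x,y:px(190,110,4,(x,y)); tl=lambda x,y:px(100,95,4,(x,y))
top=[(297,157),(412,160),(400,448),(292,446)]
low=[(183,237),(470,208),(478,315),(197,340)]
def rep(q,z):
    W=np.array([atz(c,w(*p),z)[:2]*1000 for p in q]); print(np.round(W,1).tolist(),'cent',np.round(W.mean(0),1))
    print([round(np.linalg.norm(W[i]-W[(i+1)%4]),1) for i in range(4)])
    return W
W=rep(top,.024); d=(W[0]+W[1]-W[2]-W[3]); print('top dir',np.degrees(np.arctan2(d[1],d[0])))
L=rep(low,.012); d=(L[1]+L[2]-L[0]-L[3]); print('low dir',np.degrees(np.arctan2(d[1],d[0])))
u=W[0]+W[1]-W[2]-W[3];u/=np.linalg.norm(u)
print('low rel along u',(L-W.mean(0))@u)
for a,b in zip(top,[(98,513),(140,487),(203,603),(154,632)]):
    X,r=tri([(c,w(*a)),(T,tl(*b))]); print('tri',np.round(X*1000,1),round(r*1000,1))
g=W.mean(0)-22*u; print('grip',g)
E
```

```text
[[503.7, 339.0], [515.3, 314.9], [451.6, 284.5], [439.8, 308.7]] cent [477.6 311.8]
[np.float64(26.8), np.float64(70.6), np.float64(26.8), np.float64(70.7)]
top dir 25.425792237178296
[[472.3, 355.2], [510.7, 295.8], [488.2, 281.2], [450.4, 341.1]] cent [480.4 318.3]
[np.float64(70.7), np.float64(26.8), np.float64(70.8), np.float64(26.1)]
low dir -57.446382902765684
low rel along u [ 13.85697833  22.9836779   -3.58892352 -12.01486766]
tri [502.1 339.   12.2] 0.4
tri [514.8 314.4  18.6] 0.1
tri [451.5 282.2  16.2] 2.2
tri [438.1 307.4  15.7] 0.9
grip [457.74967878 302.32606775]
```

The wrist measurement agrees with the first one: centre (478,312), direction 25°. I'll grip the upper holder at its near end, 25 mm from centre, so the fingers clear the lower bar, with the tips at z of about 14.

```bash
python3 -c "
from h import *
go([455,301,50],-64.6);go([455,301,14],-64.6)"
```

```text
-> [455, 301, 50] jaw -64.6 shift [ 0.011  0.13  -0.004] turn [-0.2  1.5 -0. ] dist 0.13
-> [455, 301, 14] jaw -64.6 shift [ 0.011  0.166 -0.004] turn [-0.2  1.5 -0. ] dist 0.166
```

```bash
python3 -m crank '[[[0.5,0.011,0.03,-0.004,-0.2,1.5,0],[0.5,0.011,0.07,-0.004,-0.2,1.5,0],[0.5,0.011,0.11,-0.004,-0.2,1.5,0],[0.5,0.011,0.13,-0.004,-0.2,1.5,0],[0.5,0.011,0.13,-0.004,-0.2,1.5,0],[0.5,0.011,0.13,-0.004,-0.2,1.5,0]]]';  python3 -c "
from h import *
st(); go([455,301,14],-64.6); snap('wrist','w8.png',al=1)"
```

```text
clock: 18.5
eef_pos: [0.4563, 0.3006, 0.0499]
tcp_rot: [0.154, -0.69, 0.69, -0.155]
force: [-0.1, 0.1, 0.3]
gripper_width: 0.0466
t 18.5 tcp [456.3 300.6  49.9] jaw -64.8 tilt 0.1 F [-0.1  0.1  0.3] w 46.6 q7 -1.83
-> [455, 301, 14] jaw -64.6 shift [ 0.001  0.036 -0.001] turn [-0.1 -0.2 -0.1] dist 0.036
```

View pics/w8.png

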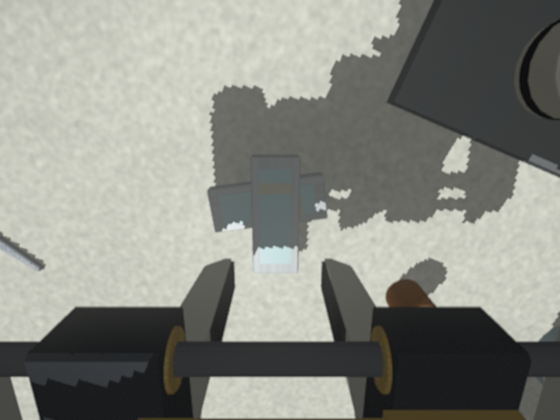

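The bar is centred between the fingers (bar columns 252–300, finger gap 233–324). Descending to z of about 14 and closing.

```bash
python3 -m crank '[[[0.5,0.001,0.015,-0.001,0,0,0],[0.5,0.001,0.028,-0.001,0,0,0],[0.5,0.001,0.036,-0.001,0,0,0],[0.5,0.001,0.036,-0.001,0,0,0],[0.5,0.001,0.036,-0.001,0,0,0]]]'
```

```text
clock: 19.05
eef_pos: [0.4556, 0.3019, 0.015]
tcp_rot: [-0.153, 0.69, -0.69, 0.156]
force: [-0.6, 0.1, 0.4]
gripper_width: 0.0464
```

```bash
python3 -m crank '[[[0.1,0,0.001,0,0,0,0],[0.1,0,0.001,0,0,0,0],[0.1,0,0.001,0,0,0,0],[0.1,0,0.001,0,0,0,0],[0.1,0,0.001,0,0,0,0],[0.1,0,0.001,0,0,0,0]]]'; python3 -m crank '[[[0.1,0,-0.005,0,0,0,0],[0.1,0,-0.015,0,0,0,0],[0.1,0,-0.03,0,0,0,0],[0.1,0,-0.05,0,0,0,0],[0.1,0,-0.08,0,0,0,0],[0.1,0,-0.11,0,0,0,0],[0.1,0,-0.13,0,0,0,0],[0.1,0,-0.13,0,0,0,0]]]'; python3 -c "
from h import *
st(); c=calibration('wrist'); np.savez('w9.npz',**c); snap('wrist','w9.png',al=1);snap('scene','s9.png',4,(380,500,160,280),al=1.2)"
```

```text
clock: 19.65
eef_pos: [0.4557, 0.302, 0.0142]
tcp_rot: [-0.153, 0.69, -0.69, 0.156]
force: [0.0, -0.0, 2.1]
gripper_width: 0.0279
clock: 20.45
eef_pos: [0.457, 0.3031, 0.1477]
tcp_rot: [-0.151, 0.691, -0.689, 0.158]
force: [-0.1, -0.9, -0.7]
gripper_width: 0.0274
t 20.45 tcp [457.  303.1 147.7] jaw -64.7 tilt 0.6 F [-0.1 -0.9 -0.7] w 27.4 q7 -1.82
```

View pics/w9.png

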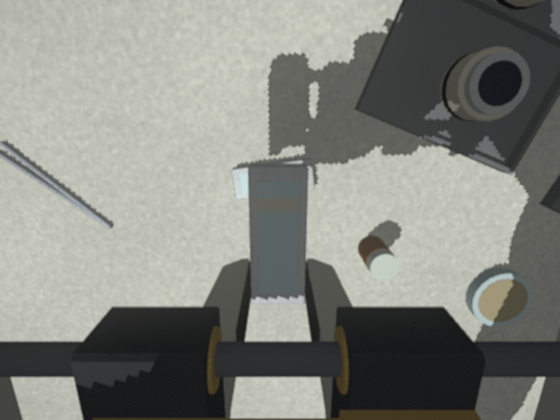

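View pics/s9.png

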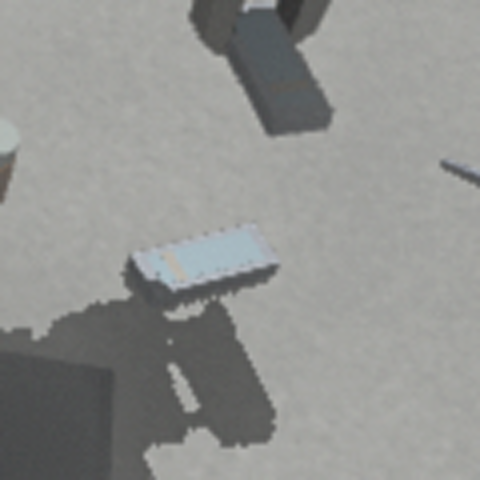

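```bash
python3 - <<'E'
from h import *
c=dict(np.load('w9.npz'));p,R,s=tcp()
import cv2
im=cv2.imread('pics/w9.png')[140:320,190:370]; cv2.imwrite('pics/w9c.png',cv2.resize(cv2.convertScaleAbs(im,alpha=1.6),None,fx=4,fy=4,interpolation=cv2.INTER_CUBIC))
C=-c['R'].T@c['t']; print(C)
u=-R[:,0]; print('tcp',p,'x axis',R[:,0])
# predicted top-face far corners for pitch a (droop): bar centre 25mm along u from TCP, far end 61mm, top face 10mm above tip 
for a in (-6,-3,0,3,6,10):
    r=[]
    for v in (-.014,.014):
        for d in (.061,-.011):
            X=p+u*d*np.cos(np.radians(a))+R[:,2]*v+np.array([0,0,.0098-d*np.sin(np.radians(a))])
            q=c['K']@(c['R']@X+c['t']); r.append(np.round(q[:2]/q[2],1).tolist())
    print(a,r)
E
```

```text
[0.53130568 0.33781211 0.31516193]
tcp [0.45492556 0.30157997 0.14423848] x axis [-0.90436283 -0.42674734 -0.00381819]
-6 [[247.4, 170.4], [252.1, 301.5], [309.1, 170.4], [304.4, 301.5]]
-3 [[248.0, 168.8], [252.1, 302.2], [308.5, 168.8], [304.5, 302.2]]
0 [[248.5, 167.6], [252.0, 302.8], [308.0, 167.6], [304.6, 302.8]]
3 [[249.1, 166.8], [251.9, 303.3], [307.4, 166.8], [304.6, 303.3]]
6 [[249.6, 166.4], [251.8, 303.8], [306.9, 166.4], [304.7, 303.8]]
10 [[250.3, 166.4], [251.7, 304.4], [306.1, 166.4], [304.8, 304.4]]
```

View pics/w9c.png

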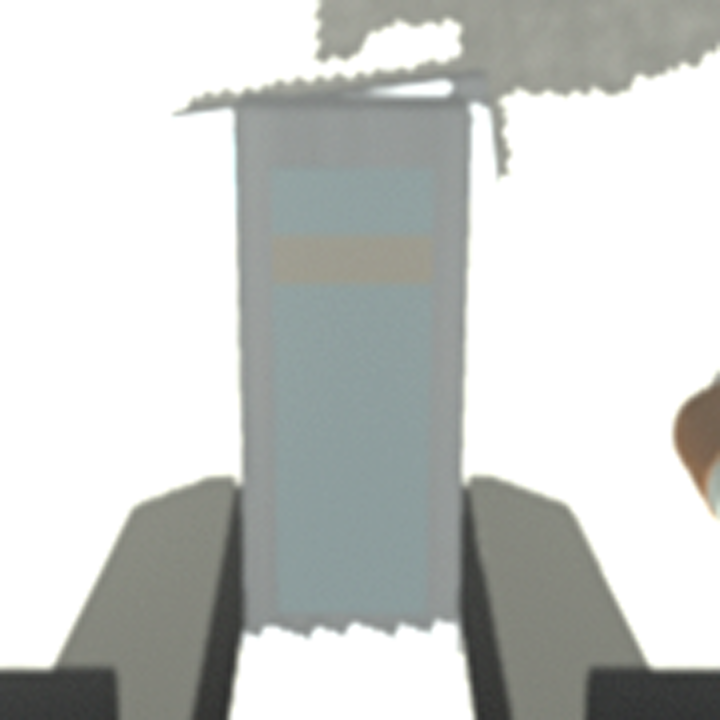

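The bar is held level to within about 2°; its far corners at (248.6,165) and (307,165) match the level prediction. The lower bar looks undisturbed. Carrying the upper holder to the right half of the holder tray (y = −33).

```bash
python3 -c "
from h import *
go([604,-242,150],-86.4)"
```

```text
-> [604, -242, 150] jaw -86.4 shift [ 0.097 -0.006  0.555] turn [ 0.  21.7 -0.2] dist 0.564
```

```bash
python3 -m crank '[[[0.1,0.097,-0.006,0.555,0,21.7,0],[0.1,0.097,-0.006,0.555,0,21.7,0],[0.1,0.097,-0.006,0.555,0,21.7,0],[0.1,0.097,-0.006,0.555,0,21.7,0],[0.1,0.097,-0.006,0.555,0,21.7,0],[0.1,0.097,-0.006,0.555,0,21.7,0],[0.1,0.097,-0.006,0.555,0,21.7,0],[0.1,0.097,-0.006,0.555,0,21.7,0]]]'; python3 -c "
from h import *
st();go([604,-242,150],-86.4)"
```

```text
clock: 21.35
eef_pos: [0.5598, -0.0858, 0.1466]
tcp_rot: [-0.022, 0.707, -0.706, 0.022]
force: [1.0, 1.0, -0.7]
gripper_width: 0.028
t 21.35 tcp [559.8 -85.8 146.6] jaw -86.4 tilt 0.1 F [ 1.   1.  -0.7] w 28.0 q7 -1.39
-> [604, -242, 150] jaw -86.4 shift [-0.034 -0.004  0.159] turn [ 0.1 -0.  -0. ] dist 0.162
```

```bash
python3 -m crank '[[[0.1,-0.034,-0.004,0.159,0,0,0],[0.1,-0.034,-0.004,0.159,0,0,0],[0.1,-0.034,-0.004,0.159,0,0,0],[0.1,-0.034,-0.004,0.159,0,0,0],[0.1,-0.034,-0.004,0.159,0,0,0],[0.1,-0.034,-0.004,0.159,0,0,0]]]'; python3 -c "
from h import *
st();c=calibration('wrist'); np.savez('w10.npz',**c);snap('wrist','w10.png',al=1);go([604,-242,12],-86.4)"
```

```text
clock: 21.95
eef_pos: [0.6029, -0.2399, 0.1486]
tcp_rot: [-0.024, 0.709, -0.705, 0.022]
force: [0.2, 0.1, -0.4]
gripper_width: 0.0282
t 21.95 tcp [ 602.9 -239.9  148.6] jaw -86.3 tilt 0.3 F [ 0.2  0.1 -0.4] w 28.2 q7 -1.16
-> [604, -242, 12] jaw -86.4 shift [-0.001  0.137  0.004] turn [0.3 0.2 0.1] dist 0.137
```

View pics/w10.png

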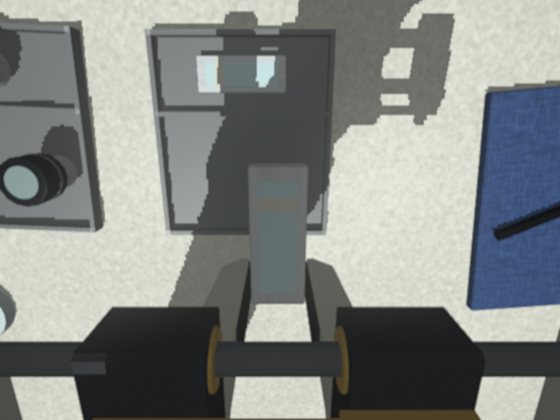

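```bash
python3 - <<'E'
from h import *
c=dict(np.load('w10.npz'))
a=np.radians(3.6);R2=np.array([[np.cos(a),-np.sin(a)],[np.sin(a),np.cos(a)]])
for v in ([-55,75],[-55,-75],[117,75],[117,-75]):
    X=np.r_[R2@v+[627.4,-207.8],15]/1000; q=c['K']@(c['R']@X+c['t']); print(v,np.round(q[:2]/q[2],1))
E
```

```text
[-55, 75] [166.1 236.3]
[-55, -75] [326.  236.7]
[117, 75] [144.7  31.5]
[117, -75] [335.4  31.4]
```

The predicted tray corners match the picture within about 3 px. Lowering.

```bash
python3 -m crank '[[[0.1,-0.001,0.04,0.004,0.3,0,0],[0.1,-0.001,0.08,0.004,0.3,0,0],[0.1,-0.001,0.11,0.004,0.3,0,0],[0.1,-0.001,0.125,0.004,0.3,0,0],[0.1,-0.001,0.133,0.004,0.3,0,0],[0.1,-0.001,0.137,0.004,0.3,0,0],[0.1,-0.001,0.137,0.004,0.3,0,0],[0.1,-0.001,0.137,0.004,0.3,0,0]]]'; python3 -c "
from h import *
st()"
```

```text
clock: 22.8
eef_pos: [0.6053, -0.2424, 0.0136]
tcp_rot: [0.023, -0.706, 0.707, -0.023]
force: [-0.7, -0.1, -0.7]
gripper_width: 0.0277
t 22.8 tcp [ 605.3 -242.4   13.6] jaw -86.2 tilt 0.1 F [-0.7 -0.1 -0.7] w 27.7 q7 -1.16
```

```bash
python3 -m crank '[[[0.1,0,0.003,0,0,0,0],[0.1,0,0.005,0,0,0,0],[0.1,0,0.006,0,0,0,0],[0.1,0,0.006,0,0,0,0]]]'
```

```text
clock: 23.2
eef_pos: [0.6052, -0.2423, 0.0074]
tcp_rot: [0.023, -0.706, 0.707, -0.023]
force: [0.0, -0.9, -1.4]
gripper_width: 0.0276
```

```bash
python3 -m crank '[[[0.1,0,0.001,0,0,0,0],[0.1,0,0.0015,0,0,0,0],[0.1,0,0.0015,0,0,0,0]]]'
```

```text
clock: 23.5
eef_pos: [0.6053, -0.2424, 0.0063]
tcp_rot: [0.023, -0.706, 0.707, -0.023]
force: [-1.9, -0.2, 2.2]
gripper_width: 0.0273
```

Contact. Opening just enough to free the bar, then rising.

```bash
python3 -m crank '[[[0.37,0,0,0,0,0,0],[0.37,0,0,0,0,0,0],[0.37,0,0,0,0,0,0],[0.37,0,-0.01,0,0,0,0],[0.37,0,-0.03,0,0,0,0],[0.37,0,-0.08,0,0,0,0],[0.37,0,-0.12,0,0,0,0],[0.37,0,-0.16,0,0,0,0]]]'; python3 -c "
from h import *
st();c=calibration('wrist'); np.savez('w11.npz',**c);snap('wrist','w11.png',al=1.3);go([482,315,180],-50);go([560,-20,180],-60)"
```

```text
clock: 24.3
eef_pos: [0.6053, -0.2423, 0.169]
tcp_rot: [0.022, -0.706, 0.707, -0.024]
force: [0.0, 0.4, -0.6]
gripper_width: 0.0348
t 24.3 tcp [ 605.3 -242.3  169. ] jaw -86.2 tilt 0.1 F [ 0.   0.4 -0.6] w 34.8 q7 -1.15
-> [482, 315, 180] jaw -50.0 shift [ 0.091 -0.009 -0.566] turn [ -0.7 -36.3  -0.7] dist 0.573
-> [560, -20, 180] jaw -60.0 shift [ 0.035 -0.005 -0.227] turn [ -0.6 -26.3  -0.7] dist 0.229
```

View pics/w11.png

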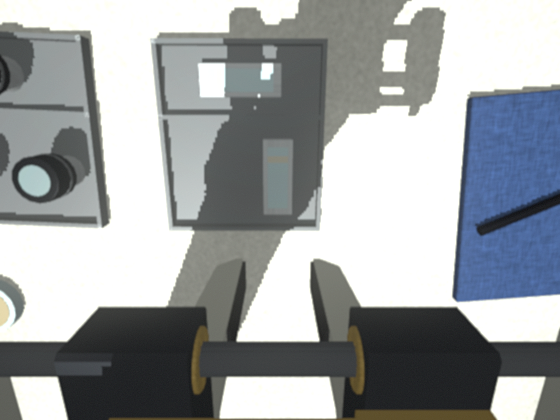

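The upper holder lies flat in the bay's right half (columns 263–293, rows 139–215). Returning for the lower one; this move turns the jaws about 119°.

```bash
python3 -m crank '[[[0.6,0.091,-0.009,-0.566,0,-118,0],[0.6,0.091,-0.009,-0.566,0,-118,0],[0.6,0.091,-0.009,-0.566,0,-118,0],[0.6,0.091,-0.009,-0.566,0,-118,0],[0.6,0.091,-0.009,-0.566,0,-118,0],[0.6,0.091,-0.009,-0.566,0,-118,0],[0.6,0.091,-0.009,-0.566,0,-118,0],[0.6,0.091,-0.009,-0.566,0,-118,0]]]'; python3 -c "
from h import *
st();go([480,318,180],32.6)"
```

```text
clock: 25.15
eef_pos: [0.5182, 0.1498, 0.1771]
tcp_rot: [0.419, -0.565, 0.573, -0.421]
force: [1.1, 0.2, 0.3]
gripper_width: 0.0558
t 25.15 tcp [518.2 149.8 177.1] jaw -17.2 tilt 0.7 F [1.1 0.2 0.3] w 55.8 q7 -0.84
-> [480, 318, 180] jaw 32.6 shift [-0.149 -0.005 -0.086] turn [ -0.5 -49.8   0.6] dist 0.172
```

```bash
python3 -m crank '[[[0.6,-0.149,-0.005,-0.086,-0.5,-49.8,0.6],[0.6,-0.149,-0.005,-0.086,-0.5,-49.8,0.6],[0.6,-0.149,-0.005,-0.086,-0.5,-49.8,0.6],[0.6,-0.149,-0.005,-0.086,-0.5,-49.8,0.6],[0.6,-0.149,-0.005,-0.086,-0.5,-49.8,0.6],[0.6,-0.149,-0.005,-0.086,-0.5,-49.8,0.6],[0.6,-0.149,-0.005,-0.086,-0.5,-49.8,0.6],[0.6,-0.149,-0.005,-0.086,-0.5,-49.8,0.6]]]'; python3 -c "
from h import *
st();c=calibration('wrist'); np.savez('w12.npz',**c);snap('wrist','w12.png',4,(190,370,130,280),al=1)"
```

```text
clock: 25.95
eef_pos: [0.4802, 0.3173, 0.1806]
tcp_rot: [-0.619, 0.34, -0.34, 0.62]
force: [0.0, 0.1, -0.1]
gripper_width: 0.056
t 25.95 tcp [480.2 317.3 180.6] jaw 32.4 tilt 0.0 F [ 0.   0.1 -0.1] w 56.0 q7 -0.41
```

View pics/w12.png

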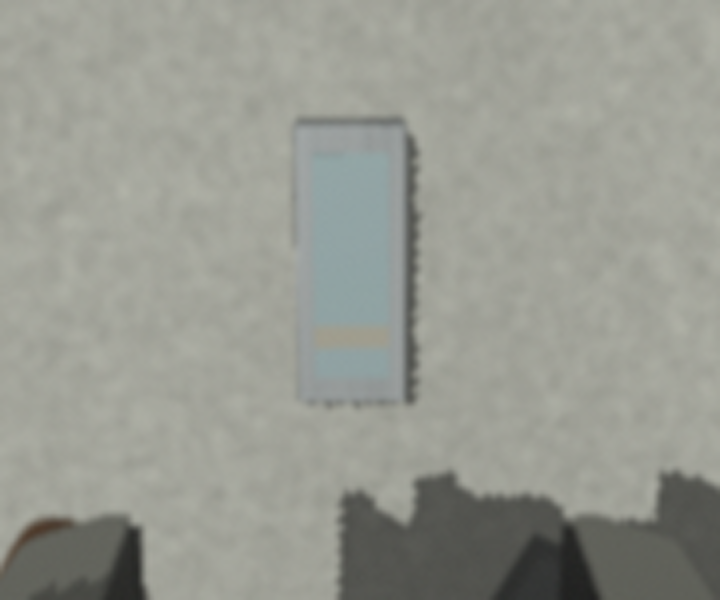

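The lower holder is alone now, with crop corners (295,120), (405,119), (407,402) and (298,402).

```bash
python3 - <<'E'
from h import *
c=dict(np.load('w12.npz'))
W=np.array([atz(c,px(190,130,4,p),.012)[:2]*1000 for p in [(295,120),(405,119),(407,402),(298,402)]])
print(np.round(W,1).tolist(),W.mean(0)); d=W[0]+W[1]-W[2]-W[3]; print(np.degrees(np.arctan2(d[1],d[0])),np.linalg.norm(d)/2)
cx=W.mean(0); a=np.degrees(np.arctan2(d[1],d[0]))
go([cx[0],cx[1],50],a-90);go([cx[0],cx[1],3],a-90)
E
```

```text
[[448.7, 342.4], [471.2, 357.0], [511.6, 296.0], [487.7, 280.8]] [479.80244315 319.04176328]
122.89899730059452 73.05962174335139
-> [np.float64(479.80244315404497), np.float64(319.04176327975347), 50] jaw 32.9 shift [-0.002  0.131  0.001] turn [-0.  -0.4 -0. ] dist 0.131
-> [np.float64(479.80244315404497), np.float64(319.04176327975347), 3] jaw 32.9 shift [-0.002  0.178  0.   ] turn [-0.  -0.4 -0. ] dist 0.178
```

Centre (479.8,319.0), so the lower bar moved about 1 mm. Descending.

```bash
python3 -m crank '[[[0.55,-0.002,0.045,0.001,0,-0.4,0],[0.55,-0.002,0.09,0.001,0,-0.4,0],[0.55,-0.002,0.13,0.001,0,-0.4,0],[0.55,-0.002,0.155,0.001,0,-0.4,0],[0.55,-0.002,0.168,0.001,0,-0.4,0],[0.55,-0.002,0.17,0.001,0,-0.4,0],[0.55,-0.002,0.17,0.001,0,-0.4,0],[0.55,-0.002,0.17,0.001,0,-0.4,0]]]'; python3 -c "
from h import *
st();go([480,319,2.5],32.9)"
```

```text
clock: 26.8
eef_pos: [0.4811, 0.3205, 0.0122]
tcp_rot: [-0.62, 0.338, -0.339, 0.622]
force: [-0.9, 0.2, 0.2]
gripper_width: 0.0512
t 26.8 tcp [481.1 320.5  12.2] jaw 32.8 tilt 0.2 F [-0.9  0.2  0.2] w 51.2 q7 -0.55
-> [480, 319, 2.5] jaw 32.9 shift [ 0.001  0.01  -0.002] turn [-0.2 -0.1 -0. ] dist 0.01
```

```bash
python3 -m crank '[[[0.55,0.001,0.006,-0.002,0,0,0],[0.55,0.001,0.01,-0.002,0,0,0],[0.55,0.001,0.01,-0.002,0,0,0],[0.1,0.001,0.01,-0.002,0,0,0],[0.1,0.001,0.01,-0.002,0,0,0],[0.1,0.001,0.01,-0.002,0,0,0],[0.1,0.001,0.01,-0.002,0,0,0],[0.1,0.001,0.01,-0.002,0,0,0]]]'; python3 -m crank '[[[0.1,0,0,0,0,0,0],[0.1,0,0,0,0,0,0]]]'
```

```text
clock: 27.6
eef_pos: [0.48, 0.3187, 0.0023]
tcp_rot: [-0.62, 0.338, -0.339, 0.622]
force: [-0.1, 0.3, 0.8]
gripper_width: 0.0277
clock: 27.8
eef_pos: [0.4801, 0.3187, 0.0023]
tcp_rot: [-0.62, 0.338, -0.339, 0.622]
force: [-0.1, -1.2, 0.2]
gripper_width: 0.0279
```

```bash
python3 -m crank '[[[0.1,0,-0.01,0,0,0,0],[0.1,0,-0.03,0,0,0,0],[0.1,0,-0.07,0,0,0,0],[0.1,0,-0.12,0,0,0,0],[0.1,0,-0.15,0,0,0,0],[0.1,0,-0.15,0,0,0,0]]]'; python3 -c "
from h import *
st();go([625,-175,150],93.6); snap('wrist','w13.png',al=1)"
```

```text
clock: 28.4
eef_pos: [0.4817, 0.3208, 0.1579]
tcp_rot: [-0.616, 0.336, -0.34, 0.626]
force: [0.4, -0.7, -1.4]
gripper_width: 0.0279
t 28.4 tcp [481.7 320.8 157.9] jaw 32.8 tilt 0.9 F [ 0.4 -0.7 -1.4] w 27.9 q7 -0.43
-> [625, -175, 150] jaw 93.6 shift [ 0.494  0.005 -0.149] turn [ -0.8 -60.8   0.4] dist 0.516
```

View pics/w13.png

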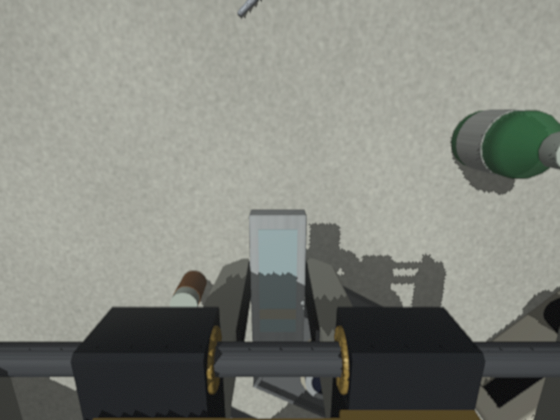

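Lower holder held level. Carrying it to the left half of the tray.

```bash
python3 -m crank '[[[0.1,0.494,0.005,-0.149,-0.8,-60.8,0.4],[0.1,0.494,0.005,-0.149,-0.8,-60.8,0.4],[0.1,0.494,0.005,-0.149,-0.8,-60.8,0.4],[0.1,0.494,0.005,-0.149,-0.8,-60.8,0.4],[0.1,0.494,0.005,-0.149,-0.8,-60.8,0.4],[0.1,0.494,0.005,-0.149,-0.8,-60.8,0.4],[0.1,0.494,0.005,-0.149,-0.8,-60.8,0.4],[0.1,0.494,0.005,-0.149,-0.8,-60.8,0.4]]]'; python3 -c "
from h import *
st();go([625,-175,150],93.6)"
```

```text
clock: 29.25
eef_pos: [0.59, -0.0685, 0.1471]
tcp_rot: [0.708, 0.021, -0.026, -0.706]
force: [0.2, 1.1, -0.0]
gripper_width: 0.0273
t 29.25 tcp [590.  -68.5 147.1] jaw 93.8 tilt 0.5 F [ 0.2  1.1 -0. ] w 27.3 q7 1.13
-> [625, -175, 150] jaw 93.6 shift [ 0.028 -0.003 -0.109] turn [ 0.1  0.2 -0.5] dist 0.112
```

```bash
python3 -m crank '[[[0.1,0.028,-0.003,-0.109,0,0,-0.5],[0.1,0.028,-0.003,-0.109,0,0,-0.5],[0.1,0.028,-0.003,-0.109,0,0,-0.5],[0.1,0.028,-0.003,-0.109,0,0,-0.5],[0.1,0.028,-0.003,-0.109,0,0,-0.5]]]'; python3 -c "
from h import *
st();go([625,-175,12],93.6)"
```

```text
clock: 29.75
eef_pos: [0.6241, -0.1731, 0.1491]
tcp_rot: [-0.706, -0.024, 0.025, 0.707]
force: [0.2, -0.6, -0.3]
gripper_width: 0.0277
t 29.75 tcp [ 624.1 -173.1  149.1] jaw 93.9 tilt 0.1 F [ 0.2 -0.6 -0.3] w 27.7 q7 1.33
-> [625, -175, 12] jaw 93.6 shift [ 0.001  0.137 -0.002] turn [-0.   0.3 -0.1] dist 0.137
```

```bash
python3 -m crank '[[[0.1,0.001,0.04,-0.002,0,0.3,0],[0.1,0.001,0.08,-0.002,0,0.3,0],[0.1,0.001,0.11,-0.002,0,0.3,0],[0.1,0.001,0.125,-0.002,0,0.3,0],[0.1,0.001,0.133,-0.002,0,0.3,0],[0.1,0.001,0.137,-0.002,0,0.3,0],[0.1,0.001,0.137,-0.002,0,0.3,0],[0.1,0.001,0.137,-0.002,0,0.3,0]]]'; python3 -c "
from h import *
st();go([625,-175,7.5],93.6)"
```

```text
clock: 30.55
eef_pos: [0.6261, -0.1747, 0.0136]
tcp_rot: [-0.707, -0.023, 0.022, 0.707]
force: [-0.2, -0.3, -0.7]
gripper_width: 0.0273
t 30.55 tcp [ 626.1 -174.7   13.6] jaw 93.6 tilt 0.1 F [-0.2 -0.3 -0.7] w 27.3 q7 1.22
-> [625, -175, 7.5] jaw 93.6 shift [-0.001  0.006 -0.   ] turn [-0.  0.  0.] dist 0.006
```

```bash
python3 -m crank '[[[0.1,0,0.003,0,0,0,0],[0.1,0,0.006,0,0,0,0],[0.1,0,0.006,0,0,0,0],[0.1,0,0.006,0,0,0,0]]]';python3 -m crank '[[[0.1,0,0.001,0,0,0,0],[0.1,0,0.0015,0,0,0,0],[0.1,0,0.0015,0,0,0,0]]]'
```

```text
clock: 30.95
eef_pos: [0.626, -0.1748, 0.0076]
tcp_rot: [-0.707, -0.023, 0.022, 0.707]
force: [-0.0, 0.7, 0.6]
gripper_width: 0.0276
clock: 31.25
eef_pos: [0.6261, -0.1748, 0.0063]
tcp_rot: [-0.707, -0.023, 0.022, 0.707]
force: [-1.8, -0.3, 1.8]
gripper_width: 0.0278
```

Contact. Releasing, rising, and moving the arm away to the start side for a final look.

```bash
python3 -m crank '[[[0.37,0,0,0,0,0,0],[0.37,0,0,0,0,0,0],[0.37,0,0,0,0,0,0],[0.37,0,-0.01,0,0,0,0],[0.37,0,-0.03,0,0,0,0],[0.37,0,-0.08,0,0,0,0],[0.37,0,-0.13,0,0,0,0],[0.37,0,-0.18,0,0,0,0]]]'; python3 -c "
from h import *
st();go([480,-400,220])"
```

```text
clock: 32.05
eef_pos: [0.6257, -0.1746, 0.1889]
tcp_rot: [-0.707, -0.023, 0.022, 0.707]
force: [0.5, -0.3, -0.1]
gripper_width: 0.0349
t 32.05 tcp [ 625.7 -174.6  188.9] jaw 93.7 tilt 0.1 F [ 0.5 -0.3 -0.1] w 34.9 q7 1.36
-> [480, -400, 220] jaw 93.7 shift [-0.16  -0.031 -0.216] turn [-0.  -0.   0.1] dist 0.27
```

```bash
python3 -m crank '[[[0.37,-0.16,-0.031,-0.216,0,50,0],[0.37,-0.16,-0.031,-0.216,0,50,0],[0.37,-0.16,-0.031,-0.216,0,50,0],[0.37,-0.16,-0.031,-0.216,0,50,0],[0.37,-0.16,-0.031,-0.216,0,50,0],[0.37,-0.16,-0.031,-0.216,0,50,0],[0.37,-0.16,-0.031,-0.216,0,50,0]]]'; python3 -c "
from h import *
st();go([220,-600,220])"
```

```text
clock: 32.75
eef_pos: [0.4769, -0.4051, 0.2204]
tcp_rot: [0.65, -0.281, 0.282, -0.648]
force: [1.0, 0.2, 0.6]
gripper_width: 0.0345
t 32.75 tcp [ 476.9 -405.1  220.4] jaw 43.2 tilt 0.2 F [1.  0.2 0.6] w 34.5 q7 1.03
-> [220, -600, 220] jaw 43.2 shift [-0.033  0.001 -0.321] turn [0.1 0.  0.1] dist 0.322
```

```bash
python3 -m crank '[[[0.37,-0.033,0,-0.321,0,50,0],[0.37,-0.033,0,-0.321,0,50,0],[0.37,-0.033,0,-0.321,0,50,0],[0.37,-0.033,0,-0.321,0,50,0],[0.37,-0.033,0,-0.321,0,50,0],[0.37,-0.033,0,-0.321,0,50,0],[0.37,-0.033,0,-0.321,0,50,0]]]'; python3 -c "
from h import *
st();snap('top','tf_l.png',4,(100,290,95,265));snap('top','tf_r.png',4,(280,470,95,265));snap('scene','sf.png',2,(90,460,130,330));st()"
```

```text
clock: 33.45
eef_pos: [0.2175, -0.602, 0.2211]
tcp_rot: [0.47, -0.529, 0.53, -0.467]
force: [1.2, 0.7, -0.7]
gripper_width: 0.0348
t 33.45 tcp [ 217.5 -602.   221.1] jaw -7.0 tilt 0.2 F [ 1.2  0.7 -0.7] w 34.8 q7 0.8
t 33.6 tcp [ 219.9 -600.4  220.7] jaw -6.8 tilt 0.1 F [0.5 0.3 0.6] w 34.2 q7 0.8
```

View pics/tf_l.png

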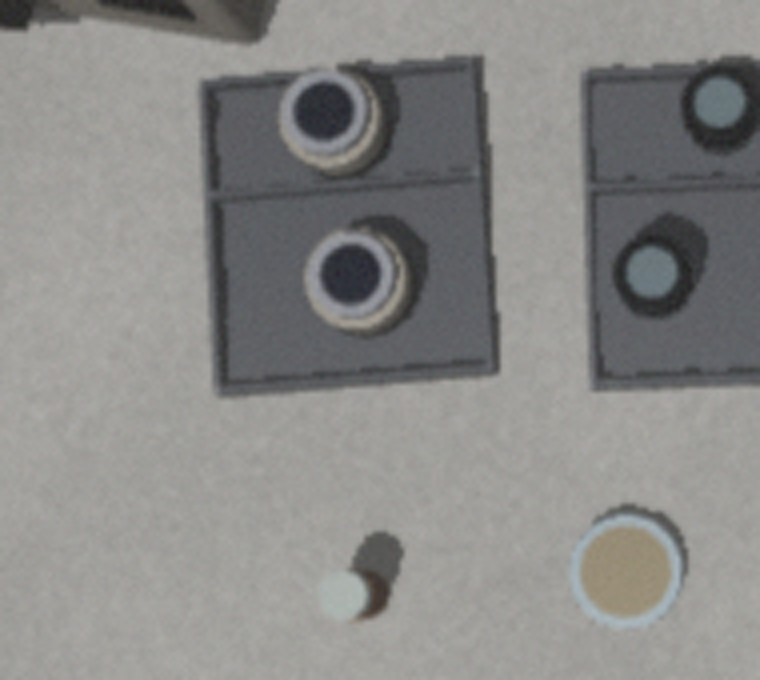

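View pics/tf_r.png

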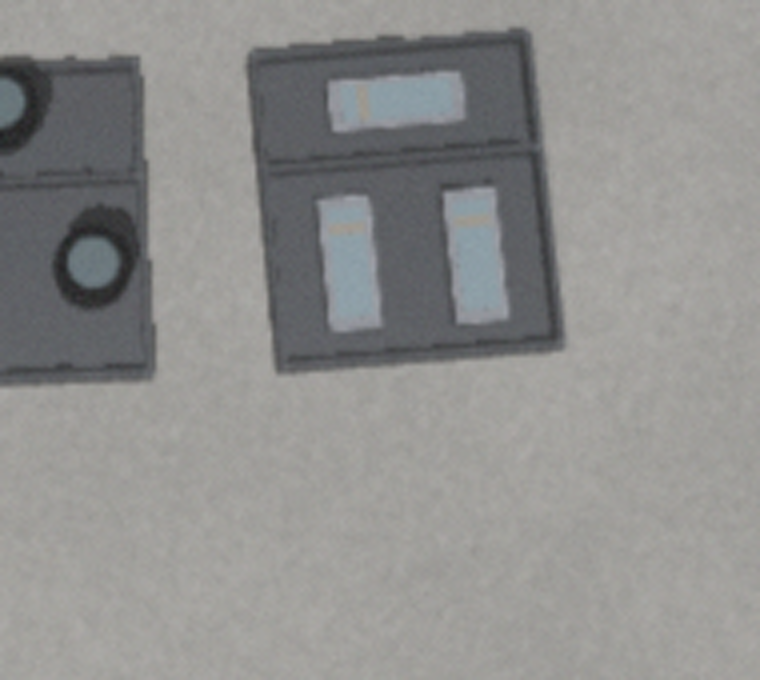

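View pics/sf.png

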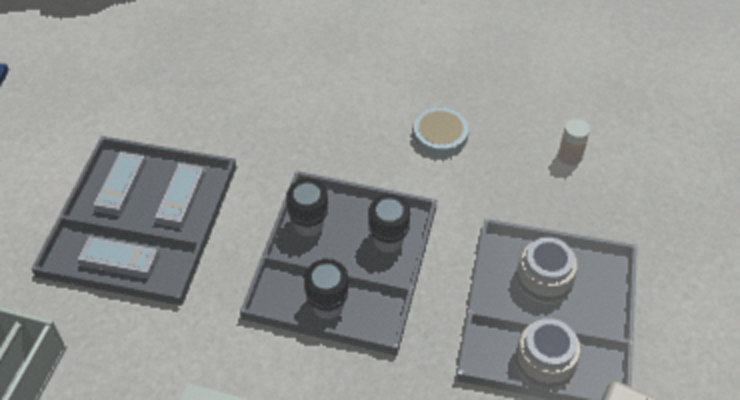

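All five parts are in their own bays: the eyepieces and objective stand upright and the holders lie flat. In the top crop the vial (343,595) and the dish (627,571) are where they were at the start. Handing in.

```bash
python3 -c "
from cell import ctrl
print(ctrl.sign_off())"
```

```text
the job is handed in; nothing more can be done
None
```

All five parts are in the open bays of their own trays, and I handed the job in at 33.6 s of the 128 s allowed. The sign-off gave no verdict.

- **Eyepieces and objective:** I gripped and set them down one by one. Each placing was felt as a light contact of 3–5 N before release.
- **Slide holders:** I gripped the upper one at its free end and lifted it straight up until the gripper tips were about 145 mm over the bench. The lower one had moved only about 1 mm when I measured it afterwards. The two now lie side by side, about 66 mm apart between centres.
- **Last checks:** The final top and scene pictures show the eyepieces and objective upright and both holders flat on the tray floor. The dish and vial are at the same pixel positions as at the start. The arm is parked clear of everything, with no contact force.
- **What disagreed:** The only check that disagreed was the upper holder's height from the wrist and top cameras together. It came out at 12–19 mm instead of 24 mm because those two views are poorly placed for measuring height. I relied on the scene and top cameras together, which gave 22–26 mm.

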